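Refill the spacer box with the scoop

ROBOT

A 6-joint arm with a two-finger parallel gripper is mounted at the origin on the work surface. World frame = base frame: x ahead of the robot, y to its left, z up, the work surface at z = 0. Lengths are in m, angles in rad, forces in N, time in s.
With the tool pointing down it reaches from about 0.35 to 0.8 m from the base axis. Payload 7.3 kg.
Tool frame: the origin (TCP) lies midway between the tips of the shut fingers; the grasp point (between the pads) lies 19 mm behind it; z points along the fingers, y is the direction in which the jaws open and shut (so a half turn about z gives the same grasp; the last joint's range is limited). The gripper opens to 85 mm and grips with 20 to 120 N. Pads are 22 mm wide; open, the fingers measure 114 mm over their backs; the gripper's body (76 mm by 85 mm) begins 54 mm behind the grasp point. The pads swing forward as they close: fully open they stand 13 mm farther back than shut.
Start: joints at [-1.443, 0.342, 1.524, -0, 1.275, -0.146], TCP at [0.142, -0.505, 0.231] pointing down, gripper open.
Joint ranges: [-2.53, 2.53], [-0.77, 2.02], [0.04, 2.7], [-1, 4.14], [0.28, 2.66], [-3.11, 3.11]. Speed limits (rad/s): [2.57, 2.57, 3.14, 3.14, 3.14, 3.14].

INTERFACE

Orientations are given as [roll, pitch, yaw] about the fixed x, y, z axes, in that order (R = Rz(yaw) Ry(pitch) Rx(roll)).
In Python, from workcell import monitor, cams, close_job, recognise, trace, tip_of gives the robot as it stands.
- The arm moves only by the tool move_arm, never from a script. Its arguments are lists of equal length, an entry for each row: "gripper": the finger opening in mm, from 0 to 85.4; "dp": the shift along the tool's x, y, z in mm, a list of three; "delta_rot": the turn, a rotation vector about the tool's x, y, z in rad, a list of three. In form: {"gripper": [gripper, ...], "dp": [[dx, dy, dz], ...], "delta_rot": [[wx, wy, wz], ...]}. A call has 1 to 12 rows; each row shifts and turns the pose as measured when the row begins, along the tool's axes as they then stand; what a row does not reach is not made up. A row lasts 1/8 s, in which the tool goes at most 62.5 mm and 10.7 degrees, less where a joint would pass 70% of its speed; a pose out of reach is approached as far as the arm can. A call is refused whole if a number of a shift passes 62.5 or a number of a turn 0.188, either way. A call with a gripper value outside its range is refused whole. The fingers move at their own pace and stop on an object; the grip force is fixed at half the most. Time passes only in rows, so rows that do not move let the fingers close. It gives the time, the measured TCP pose, the force and the opening at its end, in the units of the state.
- monitor.get_state(): the state, without advancing time (a new reading comes with each control period).
- cams.read_camera(name): name is "side" or "top"; returns a dict with "pixels" (420x560x3 uint8, red, green, blue), "intrinsics" (3x3 intrinsics, pixels), "k1" (the pictures are not rectified: a ray, as slopes to the right and down, at radius r is drawn at 1 + k1 r^2 times it, then the intrinsics apply), "R" (3x3) and "t" (3): a world point X has camera coordinates R X + t. Camera axes: x right, y down, z forward; pixel columns grow to the right and rows downward; lengths in m; the calibration is good to about 2 mm. A picture is of the moment at which its call begins. There is no depth.
- close_job(): hands the job in, once; it reports no verdict.
Trained networks look in a picture, given as the dict that the camera call returned (one of the last four; its "shot" number tells which), for a name from the list of things; names that differ only in an ending like _2 or _b are one class to them, and where a whole thing is asked for, a point or a joint stands for the part that bears it (a point fixed in the world has none). Each returns a list of dicts, best first, with "confidence" (0 to 1); they miss things now and then, are a little off and sometimes report something else, mostly with a low value. They report only what shows in the picture. A call takes as long as a camera call. They do not tell look-alikes from the thing itself.
- recognise(picture, label): "box" ([left, top, right, bottom] in pixels, round what is visible of it).
- trace(picture, label): "pixels" (420x560 bool, what is visible of it) and "box" ([left, top, right, bottom] in pixels, round what is visible of it).
- tip_of(picture, label): "location" ([column, row] in pixels: a listed point, or the origin of a listed thing).
The state is a dict: "t": time; "q": joint angles; "dq": joint speeds; "tau": joint torques, N m; "eef_pos": TCP position; "eef_rot": TCP orientation; "ft_force": force on the tool from outside, world axes, zero at the start; "ft_torque": the same for the moment, N m; "gripper_width": opening from 0.0 (shut) to 1.0 (fully open).
Only numpy, scipy, OpenCV 4.12 (cv2) and the standard library are available. Lean on these libraries where they do the work, as an engineer would, in place of code of your own. Each camera call takes 0.05 s, during which the arm holds its last target.

TASK

Put the brass spacers away: slide the yellow cover of the store box fully open, scoop every spacer out of the blue tray with the hand scoop and tip them into the open bin. When all are in, hang the scoop by its eye on the hook and slide the cover fully shut again. Take spacers from the tray only with the scoop, never with the fingers (one that has spilled elsewhere may be picked up by hand), and leave the spool, the motor and the meter where they are.

Things in the scene. Friction and masses are not known exactly. Their poses are not given: they have to be found in the camera images.
- tray: Fixed blue parts tray, a straight trough. Origin: under its middle line, 45 mm from the ramp foot. Flat floor 210 mm long (x -45 to +165 mm), 70 mm wide (y), 4 mm above the bench. Upright side walls and far (+x) wall 6 mm thick, 28 mm high. At x = -45 mm a full-width ramp rises at 70 deg towards -x to 47 mm height, between cheeks 47 mm high. The spacers start on the floor in the near (-x) half.
- tray_foot (a point): Middle of the line where the tray's floor meets its ramp (tray x = -45 mm, y = 0, 4 mm above the bench); axes as the tray's.
- store: Fixed white store box with a sliding yellow cover. Origin: centre of its underside; 100 mm (x) by 194 mm (y), 60 mm high, walls 5 mm. Its -y half is the bin (inside 90 mm in x, 92 mm in y, floor 5 mm above the bench), its +y half a closed deck that the cover slides onto. Along the bin's -x side a clear guard 5 mm thick rises to 105 mm above the bench.
- mouth (a point): Centre of the bin's mouth at the wall tops, 60 mm above the bench (store x = 0, y = -47 mm); axes as the store's.
- cover (a joint): Slide of the yellow cover, m: 0 = closed over the bin (stop), 0.092 = fully open over the deck (stop); grows along the store's +y. About 1.5 N of friction; it stays where it is left. Cover plate 94 mm square, 4 mm thick, its top 66 mm above the bench.
- cover_knob (a point): Top centre of the cover's upright black round knob, 20 mm in diameter, 30 mm tall, in the middle of the cover; the knob's top is 96 mm above the bench.
- scoop: Loose scoop, 0.13 kg, steel pan, red handle. Origin: centre under the pan; x runs from pan to handle, z up as it stands, steadily, on its pan. Pan open at front (-x) and top, 62 mm wide outside, floor 2 mm thick, x -50 (lip) to +30 mm; side walls (from x = -42, 2 mm thick) 30 mm, back wall 42 mm high. Handle: level bar 14 mm wide (y), z 44 to 66 mm, x 30 to 106 mm, on an upright at the pan's back.
- scoop_lip (a point): Middle of the scoop's front lip, underside (scoop x = -50, z = 0 mm).
- scoop_grip (a point): Middle of the handle bar (scoop x = 66, z = 55 mm), the place to grip, across y.
- scoop_eye (a point): Centre of the round steel eye behind the handle (scoop x = 118, z = 55 mm). The eye lies flat: hole axis = scoop z, hole 22 mm across, wire 6 mm thick.
- stand: Fixed hook stand. Origin: under its post (16 mm thick, 225 mm high). Base plate 150 by 90 mm, 10 mm high, from x = -110 to +40 mm. From the post's top a level steel wire 8 mm thick reaches 85 mm along the stand's -x to the crook and from there rises at 45 deg, 28 mm further along -x and 28 mm up, to the rounded tip.
- hook_crook (a point): Crook of the hook (stand x = -85 mm, z = 225 mm), wire centre line, where a hung eye comes to rest; axes as the stand's.
- hook_tip (a point): Tip of the hook (stand x = -113 mm, z = 253 mm), wire centre line.
- spool: Loose blue spool, 56 mm across, 40 mm high, a bystander. Origin: centre of its underside.
- motor: Loose small black motor, 36 mm across, 38 mm high, a bystander. Origin: centre of its underside.
- meter: Loose yellow multimeter lying flat, 90 by 150 by 35 mm, a bystander. Origin: centre of its underside.
- spacer0: Loose brass spacer, a stubby barrel 18 mm in diameter and 16 mm long with bevelled ends, 20 g, polished (it slides off a steel pan tilted 30 deg or more); absent in some runs. Origin: centre of one end face (its centre lies 8 mm along its z axis).
- spacer1: Loose brass spacer, a stubby barrel 18 mm in diameter and 16 mm long with bevelled ends, 20 g, polished (it slides off a steel pan tilted 30 deg or more); absent in some runs. Origin: centre of one end face (its centre lies 8 mm along its z axis).
- spacer2: Loose brass spacer, a stubby barrel 18 mm in diameter and 16 mm long with bevelled ends, 20 g, polished (it slides off a steel pan tilted 30 deg or more); absent in some runs. Origin: centre of one end face (its centre lies 8 mm along its z axis).
- spacer3: Loose brass spacer, a stubby barrel 18 mm in diameter and 16 mm long with bevelled ends, 20 g, polished (it slides off a steel pan tilted 30 deg or more); absent in some runs. Origin: centre of one end face (its centre lies 8 mm along its z axis).
- spacer4: Loose brass spacer, a stubby barrel 18 mm in diameter and 16 mm long with bevelled ends, 20 g, polished (it slides off a steel pan tilted 30 deg or more); absent in some runs. Origin: centre of one end face (its centre lies 8 mm along its z axis).
- spacer5: Loose brass spacer, a stubby barrel 18 mm in diameter and 16 mm long with bevelled ends, 20 g, polished (it slides off a steel pan tilted 30 deg or more); absent in some runs. Origin: centre of one end face (its centre lies 8 mm along its z axis).
- spacer6: Loose brass spacer, a stubby barrel 18 mm in diameter and 16 mm long with bevelled ends, 20 g, polished (it slides off a steel pan tilted 30 deg or more); absent in some runs. Origin: centre of one end face (its centre lies 8 mm along its z axis).
- spacer7: Loose brass spacer, a stubby barrel 18 mm in diameter and 16 mm long with bevelled ends, 20 g, polished (it slides off a steel pan tilted 30 deg or more); absent in some runs. Origin: centre of one end face (its centre lies 8 mm along its z axis).
Not all that is in view belongs to the job. Of the things that look like the store, the smaller one is meant.

How it is judged:
By the outcome, as a careful person would: the job done as asked, in the order asked, and still so for the second after the job is handed in, with the robot touching nothing.
Of spacer0, spacer1, spacer2, spacer3, spacer4, spacer5, spacer6, spacer7 only 4 to 8 are there at a start; the rules pass over those that are not, and their reading is None.
At some moment in a run one of spacer0, spacer1, spacer2, spacer3, spacer4, spacer5, spacer6, spacer7 may be knocked a few centimetres aside while the robot is not near it.
It also fails if it takes over 208 s, if anything falls off the work surface, if the arm or the gripper's body presses on something with over 40 N, if the wrist force passes 120 N, or if a joint passes its speed limit or range.

## Working session

There is one attempt and no reset: what is moved stays moved. The work goes in short steps, Python scripts to look and compute and a tool call to move; the robot and the scene stay as the last step left them, time stands still between calls to the robot, and variables do not carry over. Pictures are saved under pics/ and viewed, and the job is handed in when it is done.

Besides the shell and the picture viewer there is one more tool, called after "Request:" in YAML: its name, and indented under it one key for each argument. move_arm: Moves the arm, as the interface text tells. Its arguments: {"type":"object","properties":{"gripper":{"type":"array"},"dp":{"type":"array"},"delta_rot":{"type":"array"}},"required":["gripper","dp","delta_rot"]}

```bash
ls; mkdir -p pics
cat > h.py <<'E'
import numpy as np, cv2
from workcell import monitor, cams, close_job, recognise, trace, tip_of
def shot(n,fn=None):
    p=cams.read_camera(n)
    if fn: cv2.imwrite('pics/'+fn,p['pixels'][:,:,::-1])
    return p
def ray(p,uv):
    K=np.array(p['intrinsics']);k1=float(p['k1'])
    d=np.array([(uv[0]-K[0,2])/K[0,0],(uv[1]-K[1,2])/K[1,1]])
    u=d.copy()
    for _ in range(30): u=d/(1+k1*(u@u))
    R=np.array(p['R']);t=np.array(p['t'])
    return -R.T@t, R.T@np.array([u[0],u[1],1.0])
def atz(p,uv,z):
    o,d=ray(p,uv); return o+d*(z-o[2])/d[2]
def tri(p1,u1,p2,u2):
    o1,d1=ray(p1,u1);o2,d2=ray(p2,u2)
    d1=d1/np.linalg.norm(d1);d2=d2/np.linalg.norm(d2)
    A=np.stack([d1,-d2],1);s=np.linalg.lstsq(A,o2-o1,rcond=None)[0]
    a=o1+s[0]*d1;b=o2+s[1]*d2
    return (a+b)/2,np.linalg.norm(a-b)
def proj(p,X):
    K=np.array(p['intrinsics']);c=np.array(p['R'])@np.array(X)+np.array(p['t'])
    u=c[:2]/c[2];u=u*(1+float(p['k1'])*(u@u))
    return np.array([K[0,0]*u[0]+K[0,2],K[1,1]*u[1]+K[1,2]])
E
python3 - <<'E'
from h import *
np.set_printoptions(precision=4,suppress=True)
print(monitor.get_state())
a=shot('top','top0.png');b=shot('side','side0.png')
for p in(a,b): print(-np.array(p['R']).T@np.array(p['t']),p['k1'],p['intrinsics'])
for n in ['tray','tray_foot','store','mouth','cover_knob','scoop','scoop_lip','scoop_grip','scoop_eye','stand','hook_crook','hook_tip','spool','motor','meter','spacer0']:
    for nm,p in(('top',a),('side',b)):
        print(n,nm,[(np.round(r['location'],1).tolist(),round(r['confidence'],2)) for r in tip_of(p,n)][:9])
E
```

```text
pics
{'t': 0.0, 'q': array([-1.443 ,  0.3427,  1.525 , -0.    ,  1.2754, -0.146 ]), 'dq': array([-0.0003, -0.0009, -0.001 , -0.0001, -0.0007,  0.0001]), 'tau': array([  0.0007, -43.3672, -24.6008,  -0.0001,   0.0079,  -0.    ]), 'eef_pos': array([ 0.1419, -0.505 ,  0.2306]), 'eef_rot': array([-3.1401, -0.0002,  0.2738]), 'ft_force': array([-0.3005, -0.3497, -0.3762]), 'ft_torque': array([ 0.028 , -0.0184,  0.0276]), 'gripper_width': 1.0014369387714228}
[ 0.3246 -0.0569  1.6484] 0.047898118357958985 [[507.1748   0.     275.2482]
 [  0.     507.1748 215.0169]
 [  0.       0.       1.    ]]
[-0.0694  0.6167  0.8652] -0.0037936287780140133 [[469.6036   0.     284.1618]
 [  0.     469.6036 209.6364]
 [  0.       0.       1.    ]]
tray top [([178.6, 227.0], 0.69), ([167.1, 230.6], 0.65), ([173.6, 240.1], 0.59)]
tray side [([192.7, 341.5], 0.96), ([197.1, 345.4], 0.34), ([356.0, 142.6], 0.16)]
tray_foot top [([167.6, 241.3], 0.86)]
tray_foot side [([208.8, 347.2], 0.91)]
store top [([248.2, 234.0], 0.92), ([168.9, 314.6], 0.6), ([310.4, 243.1], 0.43)]
store side [([276.8, 283.4], 0.83), ([2
[... 947 characters left out ...]

hook_tip top [([156.1, 234.4], 0.66), ([372.2, 213.9], 0.61)]
hook_tip side [([359.5, 139.6], 0.56)]
spool top [([352.1, 289.2], 0.71)]
spool side [([208.4, 353.8], 0.38)]
motor top [([266.5, 148.1], 0.59), ([369.9, 212.3], 0.48), ([320.9, 187.2], 0.41)]
motor side [([217.8, 216.8], 0.43)]
meter top [([212.4, 149.9], 0.82)]
meter side [([167.1, 253.6], 0.94)]
spacer0 top [([163.8, 228.9], 0.49), ([176.2, 236.0], 0.43), ([167.0, 234.0], 0.38), ([174.4, 218.6], 0.38), ([158.3, 231.4], 0.36), ([165.8, 219.1], 0.35)]
spacer0 side [([196.4, 333.2], 0.64), ([198.6, 345.5], 0.6), ([191.1, 326.7], 0.55), ([184.4, 346.5], 0.46), ([206.0, 334.8], 0.45), ([193.8, 351.5], 0.44), ([182.5, 336.7], 0.43)]
```

View pics/top0.png

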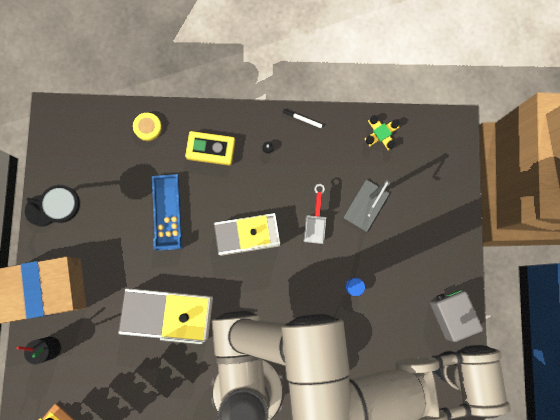

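View pics/side0.png

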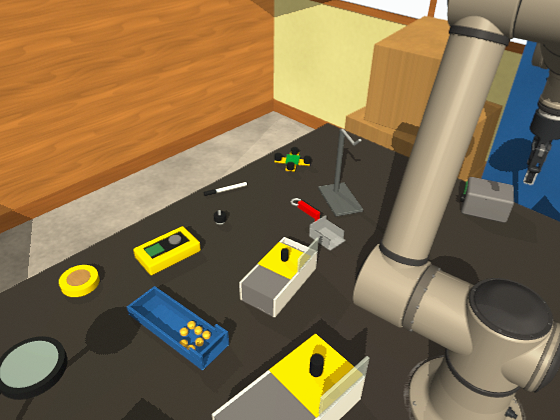

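Run:
```python
from h import *
np.set_printoptions(precision=4,suppress=True)
a=shot('top');b=shot('side')
np.save('a.npy',a,allow_pickle=True);np.save('b.npy',b,allow_pickle=True)
c=a['pixels'][130:270,140:400][:,:,::-1];cv2.imwrite('pics/topc.png',cv2.resize(c,None,fx=3,fy=3,interpolation=cv2.INTER_CUBIC))
c=b['pixels'][120:370,120:370][:,:,::-1];cv2.imwrite('pics/sidec.png',cv2.resize(c,(600,600),interpolation=cv2.INTER_CUBIC))
T=dict(knob=((253,229.9),(282,249.3)),eye=((319.5,188),(294.4,202.4)),grip=((319,204),(309.7,209.8)),crook=((372.9,208.5),(355.8,141.1)),foot=((167.6,241.3),(208.8,347.2)))
for k,v in T.items(): print(k,tri(a,v[0],b,v[1]))
for r in tip_of(a,'spacer0'): print('t',atz(a,r['location'],.012),r['confidence'])
for r in tip_of(b,'spacer0'): print('s',atz(b,r['location'],.012),r['confidence'])
```

```text
knob (array([ 0.4951, -0.0045,  0.0923]), np.float64(0.0015165537260748382))
eye (array([ 0.6409, -0.2128,  0.0459]), np.float64(0.0009827017891494527))
grip (array([ 0.5861, -0.213 ,  0.0491]), np.float64(0.0041778687937382986))
crook (array([ 0.5476, -0.3471,  0.2327]), np.float64(0.002472485430640353))
foot (array([0.4569, 0.2686, 0.0136]), np.float64(0.006541956991844481))
t [0.4737 0.2706 0.012 ] 0.54
t [0.5354 0.2749 0.012 ] 0.49
t [0.5422 0.2527 0.012 ] 0.47
t [0.4757 0.2438 0.012 ] 0.45
t [0.5087 0.3007 0.012 ] 0.41
t [0.484  0.3013 0.012 ] 0.38
t [0.511  0.2359 0.012 ] 0.38
t [ 0.643  -0.2214  0.012 ] 0.23
s [0.4783 0.2546 0.012 ] 0.54
s [0.5082 0.2559 0.012 ] 0.48
s [0.4724 0.2947 0.012 ] 0.42
s [0.4761 0.281  0.012 ] 0.41
s [0.529  0.2925 0.012 ] 0.4
s [0.5242 0.2653 0.012 ] 0.36
```

View pics/topc.png

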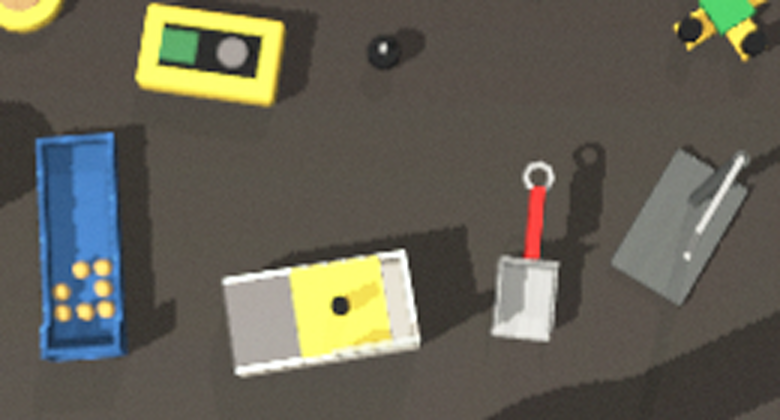

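View pics/sidec.png

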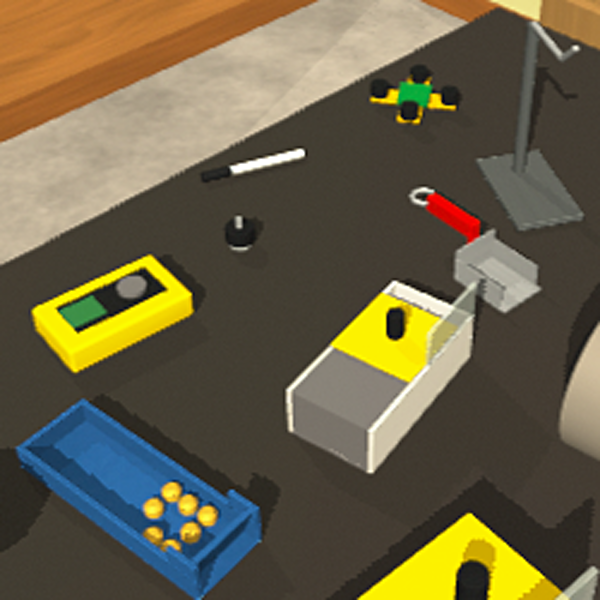

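```bash
cat > fit.py <<'E'
from h import *
from scipy.optimize import minimize
def box(x0,x1,y0,y1,z0,z1): return np.array([[x,y,z] for x in(x0,x1) for y in(y0,y1) for z in(z0,z1)])/1e3
def ringp(cx,cz,ro,h): 
    t=np.linspace(0,2*np.pi,24,endpoint=False); return np.concatenate([np.c_[cx+ro*np.cos(t),ro*np.sin(t),0*t+cz+s*h] for s in(-1,1)])/1e3
M={'scoop':[box(-50,30,-31,31,0,2),box(-42,30,29,31,0,30),box(-42,30,-31,-29,0,30),box(28,30,-31,31,0,42),box(28,34,-7,7,0,66),box(30,106,-7,7,44,66),ringp(118,55,14,3)],
'tray':[box(-45,171,-41,41,0,4),box(-45,171,35,41,0,28),box(-45,171,-41,-35,0,28),box(165,171,-41,41,0,28),
  np.array([[x,y,z] for y in(-41,41) for x,z in((-45,0),(-45,4),(-61,47),(-67,47),(-67,0))])/1e3],
'store':[box(-50,50,-97,97,0,60),box(-50,-45,-97,-1,0,105)],
'stand':[box(-110,40,-45,45,0,10),box(-8,8,-8,8,0,225),box(-85,0,-4,4,221,229),np.array([[x,y,z] for y in(-4,4) for x,z in((-83,222),(-87,228),(-111,256),(-116,250))])/1e3],
}
def sil(p,pts,ss=4,only=None):
    m=np.zeros((420*ss,560*ss),np.uint8)
    for q in pts:
        u=np.array([proj(p,x) for x in q])
        h=cv2.convexHull(((u+.5)*ss*16).round().astype(np.int32))
        cv2.fillConvexPoly(m,h,1,shift=4)
    return m
def pose(b,v):
    c,s=np.cos(v[2]),np.sin(v[2]);R=np.array([[c,-s,0],[s,c,0],[0,0,1]])
    return [q@R.T+[v[0],v[1],0] for q in b]
def fit(name,x0,views,verbose=1):
    # views list of (pic, boolmask)
    Ms=[(p,cv2.resize(m.astype(np.uint8),None,fx=4,fy=4,interpolation=cv2.INTER_NEAREST)) for p,m in views]
    def cost(w):
        v=np.array(w)*[.01,.01,.1]+x0
        P=pose(M[name],v);c=0
        for p,m in Ms:
            s=sil(p,P); c+=1-(s&m).sum()/max(1,(s|m).sum())
        return c
    r=minimize(cost,[0,0,0],method='Nelder-Mead',options=dict(initial_simplex=[[0,0,0],[1,0,0],[0,1,0],[0,0,1]],xatol=.005,fatol=1e-4,maxiter=150))
    v=np.array(r.x)*[.01,.01,.1]+x0
    if verbose: print(name,np.round(v,4),'cost',round(r.fun,3))
    return v
def overlay(p,names,fn,crop,f):
    im=p['pixels'][:,:,::-1].copy();im=cv2.resize(im,None,fx=4,fy=4,interpolation=cv2.INTER_CUBIC)
    for n,v in names.items():
        for q in pose(M[n],v):
            u=np.array([proj(p,x) for x in q]);h=cv2.convexHull(((u+.5)*4).astype(np.int32))
            cv2.polylines(im,[h],True,(0,0,255),1)
    x0,y0,x1,y1=crop;im=im[y0*4:y1*4,x0*4:x1*4]
    cv2.imwrite('pics/'+fn,cv2.resize(im,None,fx=f/4,fy=f/4,interpolation=cv2.INTER_AREA))
E
python3 - <<'E'
from fit import *
a=shot('top');b=shot('side')
X={'store':[.495,.02,.1],'scoop':[.52,-.21,0],'tray':[.49,.27,0],'stand':[.62,-.39,-2.4]}
G={}
X['scoop'][2]=0
for n,x0 in X.items():
    views=[]
    for p in(a,b):
        c=proj(p,[x0[0],x0[1],.03]);best=None
        for r in trace(p,n):
            bx=r['box'];d=np.hypot((bx[0]+bx[2])/2-c[0],(bx[1]+bx[3])/2-c[1])
            if r['confidence']>.2 and d<45 and best is None: best=r;print(n,bx,r['confidence'],round(d))
        if best: views.append((p,best['pixels']))
    if views:
        G[n]=fit(n,np.array(x0),views)
        for w in views: fit(n,G[n],[w])
overlay(a,G,'ova.png',(140,130,400,270),3);overlay(b,G,'ovb.png',(120,120,370,370),2.4)
np.save('G.npy',G,allow_pickle=True)
E
```

```text
store [215.7, 212.4, 282.0, 254.5] 0.93 4
store [239.1, 238.6, 320.7, 314.7] 0.85 6
store [0.485  0.0159 0.1828] cost 0.057
store [0.486  0.0159 0.1836] cost 0.027
store [0.4842 0.0154 0.1879] cost 0.021
scoop [305.4, 193.2, 327.8, 244.3] 0.95 7
scoop [296.9, 200.7, 344.2, 248.1] 0.62 6
scoop [ 0.5167 -0.2018 -0.0812] cost 0.292
scoop [ 0.5175 -0.2015 -0.0945] cost 0.19
scoop [ 0.5159 -0.2023 -0.0755] cost 0.092
tray [153.6, 177.8, 183.6, 249.1] 0.93 18
tray [124.5, 285.3, 231.6, 368.0] 0.87 20
tray [0.5018 0.2728 0.1049] cost 0.274
tray [0.5038 0.2729 0.1036] cost 0.135
tray [0.5    0.2728 0.1007] cost 0.13
stand [344.8, 177.7, 387.0, 231.9] 0.81 11
stand [318.1, 127.4, 363.2, 212.9] 0.61 15
stand [ 0.6248 -0.3875 -0.5178] cost 0.199
stand [ 0.6263 -0.3865 -0.5089] cost 0.048
stand [ 0.6227 -0.3891 -0.5495] cost 0.122
```

View pics/ova.png

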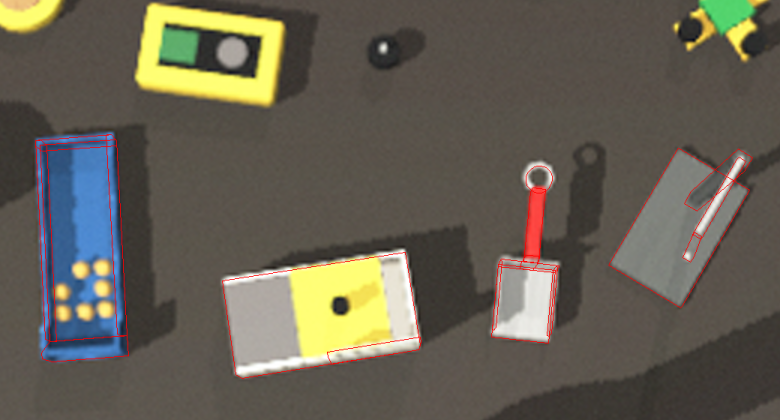

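View pics/ovb.png

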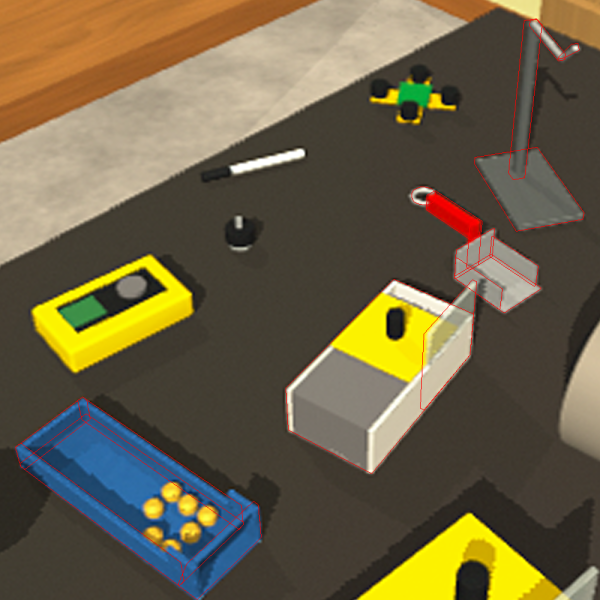

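Run:
```python
from fit import *
import fit
G=np.load('G.npy',allow_pickle=True).item()
a=shot('top');b=shot('side')
fr=[np.array([[x,y,z] for y in(-41,41) for x,z in((-45,0),(-45,4),(-61,47),(-62,47),(-62,47),(-60,0))])/1e3]
fill=lambda m: cv2.morphologyEx(m.astype(np.uint8),cv2.MORPH_CLOSE,np.ones((9,9)))
ms=[]
for p in (a,b):
    r=trace(p,'tray')[0];print(r['box']);m=fill(r['pixels']);cs,_=cv2.findContours(m,cv2.RETR_EXTERNAL,cv2.CHAIN_APPROX_NONE);m=np.zeros_like(m);cv2.drawContours(m,cs,-1,1,-1);ms.append((p,m))
base=M['tray'][:4]
for e in (61,64,67):
  for z in (0,):
    M['tray']=base+[np.array([[x,y,z] for y in(-41,41) for x,z in((-45,0),(-45,47),(-e,47),(-e,0))])/1e3]
    print(e)
    v=fit.fit('tray',G['tray'],ms)
    for w in ms: fit.fit('tray',v,[w])
G['tray']=v
overlay(a,G,'ova2.png',(145,170,195,260),8);overlay(b,G,'ovb2.png',(115,275,245,375),6)
# knob
k=(tip_of(a,'cover_knob'),tip_of(b,'cover_knob'))
for p,r in zip((a,b),k): print([atz(p,q['location'],.096) for q in r])
for p in(a,b):
    for q in tip_of(p,'scoop_eye')[:1]+tip_of(p,'scoop_grip')[:1]: print(atz(p,q['location'],.055))
v=G['scoop'];c,s=np.cos(v[2]),np.sin(v[2])
for x in(66,118):print(v[0]+c*x/1e3,v[1]+s*x/1e3)
```

```text
[152.9, 176.0, 183.6, 250.9]
[126.1, 286.3, 230.3, 370.3]
61
tray [0.4971 0.2729 0.1019] cost 0.106
tray [0.4996 0.2738 0.0938] cost 0.059
tray [0.4962 0.2723 0.1096] cost 0.041
64
tray [0.4995 0.273  0.1017] cost 0.087
tray [0.5018 0.2738 0.0954] cost 0.047
tray [0.4981 0.2728 0.108 ] cost 0.032
67
tray [0.5018 0.2729 0.1045] cost 0.078
tray [0.5037 0.2741 0.0942] cost 0.036
tray [0.5004 0.2734 0.101 ] cost 0.03
[array([0.2301652 , 0.19638311, 0.096     ]), array([0.49918715, 0.00186986, 0.096     ]), array([0.47852682, 0.28516541, 0.096     ])]
[array([0.48464276, 0.00049145, 0.096     ]), array([0.2305964, 0.1763894, 0.096    ]), array([ 0.41553018, -0.10161426,  0.096     ])]
[ 0.64391542 -0.2121216   0.055     ]
[ 0.59222541 -0.20733314  0.055     ]
[ 0.63391363 -0.20428893  0.055     ]
[ 0.57829195 -0.20266994  0.055     ]
0.582473649826118 -0.20718180473639838
0.6343023542179039 -0.21139907886418113
```

View pics/ova2.png

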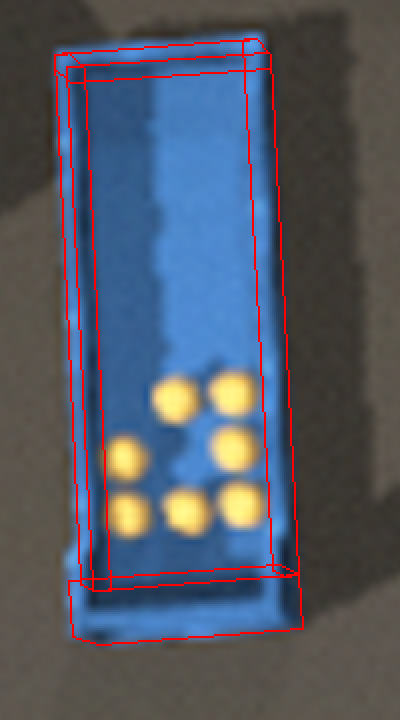

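View pics/ovb2.png

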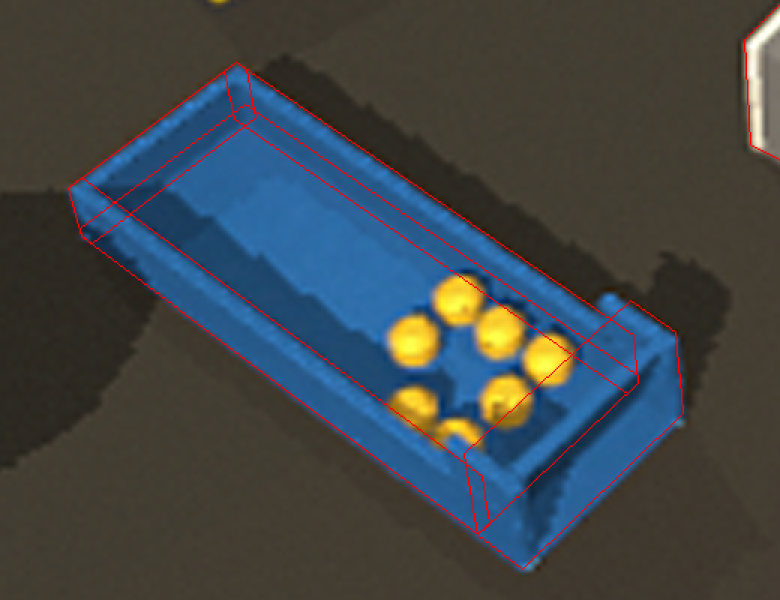

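```bash
cat > plan.py <<'E'
import sys,json
from h import *
from scipy.spatial.transform import Rotation as Ro
def Rt(rpy): return Ro.from_euler('xyz',rpy)
def plan(pos,rpy,n=None,g=85,step=40,rs=.12,start=None):
    st=monitor.get_state()
    p0=np.array(st['eef_pos']);r0=Rt(st['eef_rot'])
    if start is not None: p0,r0=np.array(start[0]),Rt(start[1])
    p1=np.array(pos);r1=Rt(rpy)
    w=(r0.inv()*r1).as_rotvec()
    if n is None: n=max(1,int(np.ceil(max(np.linalg.norm(p1-p0)*1e3/step,np.linalg.norm(w)/rs))))
    d=(p1-p0)/n
    dp=[];dr=[]
    for i in range(n):
        R=r0*Ro.from_rotvec(w*i/n)
        dp.append([round(float(x),0 if n>1 else 1) for x in R.inv().apply(d)*1e3]);dr.append([round(float(x),3) for x in w/n])
    print('now',np.round(p0,4),np.round(st['eef_rot'],3),'t',st['t'],'n',n)
    print(json.dumps({'gripper':[g]*n,'dp':dp,'delta_rot':dr}))
E
python3 - <<'E'
from plan import *
plan([.4877,.001,.20],[np.pi,0,.185],g=85)
E
```

```text
now [ 0.142  -0.5055  0.2313] [3.141 0.    0.274] t 2.9 n 16
{"gripper": [85, 85, 85, 85, 85, 85, 85, 85, 85, 85, 85, 85, 85, 85, 85, 85], "dp": [[29.0, -25.0, 2.0], [29.0, -25.0, 2.0], [29.0, -25.0, 2.0], [29.0, -25.0, 2.0], [29.0, -25.0, 2.0], [29.0, -25.0, 2.0], [29.0, -26.0, 2.0], [28.0, -26.0, 2.0], [28.0, -26.0, 2.0], [28.0, -26.0, 2.0], [28.0, -26.0, 2.0], [28.0, -26.0, 2.0], [28.0, -27.0, 2.0], [28.0, -27.0, 2.0], [27.0, -27.0, 2.0], [27.0, -27.0, 2.0]], "delta_rot": [[0.0, 0.0, 0.006], [0.0, 0.0, 0.006], [0.0, 0.0, 0.006], [0.0, 0.0, 0.006], [0.0, 0.0, 0.006], [0.0, 0.0, 0.006], [0.0, 0.0, 0.006], [0.0, 0.0, 0.006], [0.0, 0.0, 0.006], [0.0, 0.0, 0.006], [0.0, 0.0, 0.006], [0.0, 0.0, 0.006], [0.0, 0.0, 0.006], [0.0, 0.0, 0.006], [0.0, 0.0, 0.006], [0.0, 0.0, 0.006]]}
```

Request:
move_arm:
  gripper: [85,85,85,85,85,85,85,85,85,85,85,85]
  dp:
    - [38,-34,2]
    - [38,-34,2]
    - [38,-34,2]
    - [38,-34,2]
    - [38,-34,2]
    - [38,-34,2]
    - [38,-34,2]
    - [38,-34,2]
    - [38,-34,2]
    - [38,-35,2]
    - [38,-35,2]
    - [30,-30,2]
  delta_rot:
    - [0,0,0.008]
    - [0,0,0.008]
    - [0,0,0.008]
    - [0,0,0.008]
    - [0,0,0.008]
    - [0,0,0.008]
    - [0,0,0.008]
    - [0,0,0.008]
    - [0,0,0.008]
    - [0,0,0.008]
    - [0,0,0.008]
    - [0,0,0.008]

```text
t: 4.4
eef_pos: [0.4971, 0.0032, 0.2076]
eef_rot: [3.135, -0.006, 0.168]
ft_force: [-0.6, 0.5, -0.2]
gripper_width: 0.993
```

Run:
```python
from plan import *
plan([.4877,.001,.20],[np.pi,0,.185],g=85)
```

```text
now [0.4971 0.0032 0.2076] [ 3.135 -0.006  0.168] t 4.4 n 1
{"gripper": [85], "dp": [[-9.7, 0.5, 7.6]], "delta_rot": [[0.007, -0.006, -0.017]]}
```

Request:
move_arm:
  gripper: [85,85,85,85,85]
  dp:
    - [-10,0,20]
    - [0,0,40]
    - [0,0,40]
    - [0,0,20]
    - [0,0,6]
  delta_rot:
    - [0.007,-0.006,-0.017]
    - [0,0,0]
    - [0,0,0]
    - [0,0,0]
    - [0,0,0]

```text
t: 5.03
eef_pos: [0.4902, 0.0049, 0.0788]
eef_rot: [3.141, -0.004, 0.192]
ft_force: [-0.9, 0.0, 0.4]
gripper_width: 1.0
```

Run:
```python
from plan import *
b=shot('side','s1.png')
im=b['pixels'][200:340,200:380][:,:,::-1];cv2.imwrite('pics/s1c.png',cv2.resize(im,None,fx=4,fy=4,interpolation=cv2.INTER_CUBIC))
plan([.4877,.001,.073],[np.pi,0,.185],g=85)
```

```text
now [0.4901 0.0048 0.0787] [ 3.141e+00 -3.000e-03  1.920e-01] t 5.075 n 1
{"gripper": [85], "dp": [[-3.1, 3.3, 5.7]], "delta_rot": [[0.001, -0.003, 0.007]]}
```

View pics/s1c.png

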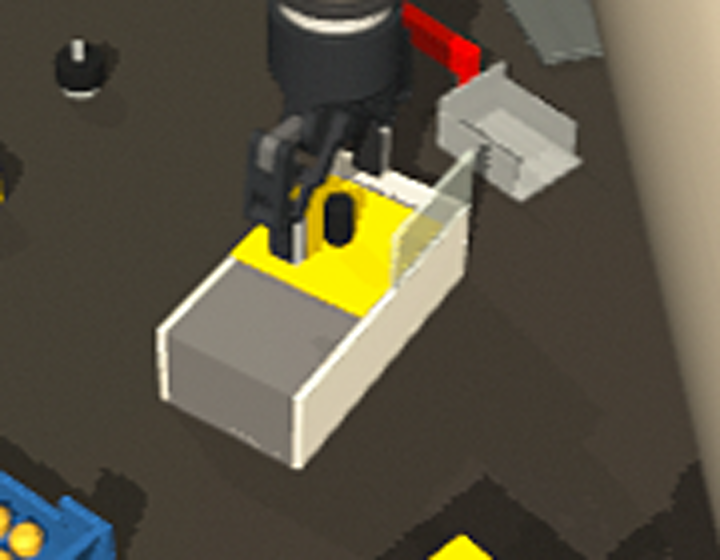

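Run:
```python
from plan import *
b=shot('side')
print(atz(b,(285,255),.081), atz(b,(285,249.5),.094))
v=np.load('G.npy',allow_pickle=True).item()['store'];print(v)
for q in tip_of(b,'cover_knob'): print(q['location'],atz(b,q['location'],.096))
```

```text
[ 0.48492493 -0.00346185  0.081     ] [ 0.4888739  -0.00728118  0.094     ]
[0.48500761 0.01585608 0.18276351]
[282.4, 247.6] [ 0.49653689 -0.00620872  0.096     ]
[317.4, 359.6] [0.23406139 0.17607711 0.096     ]
```

Request:
move_arm:
  gripper: [85,30,15,10,10,10]
  dp:
    - [-3,6,6]
    - [0,0,0]
    - [0,0,0]
    - [0,0,0]
    - [0,0,0]
    - [0,0,0]
  delta_rot:
    - [0,0,0.007]
    - [0,0,0]
    - [0,0,0]
    - [0,0,0]
    - [0,0,0]
    - [0,0,0]

```text
t: 5.92
eef_pos: [0.4909, -0.0027, 0.0768]
eef_rot: [3.138, -0.011, 0.184]
ft_force: [-0.9, -1.1, -1.9]
gripper_width: 0.211
```

Request:
move_arm:
  gripper: [10,10,10,10,10]
  dp:
    - [0,-14,0]
    - [0,-16,0]
    - [0,-16,0]
    - [0,-10,0]
    - [0,-6,0]
  delta_rot:
    - [0,0,0]
    - [0,0,0]
    - [0,0,0]
    - [0,0,0]
    - [0,0,0]

```text
t: 6.55
eef_pos: [0.479, 0.0611, 0.0768]
eef_rot: [3.134, -0.012, 0.187]
ft_force: [1.4, -33.6, -2.7]
gripper_width: 0.207
```

Request:
move_arm:
  gripper: [10,40,85,85,85,85,85]
  dp:
    - [0,1,0]
    - [0,0,0]
    - [0,0,0]
    - [0,0,0]
    - [0,0,-30]
    - [0,0,-40]
    - [0,0,-40]
  delta_rot:
    - [0,0,0]
    - [0,0,0]
    - [0,0,0]
    - [0,0,0]
    - [0,0,0]
    - [0,0,0]
    - [0,0,0]

```text
t: 7.42
eef_pos: [0.4756, 0.0619, 0.1863]
eef_rot: [3.137, -0.003, 0.187]
ft_force: [0.7, 0.0, 0.4]
gripper_width: 0.995
```

Run:
```python
from plan import *
from fit import M,pose,overlay
G=np.load('G.npy',allow_pickle=True).item()
a=shot('top','t2.png');b=shot('side','s2.png')
overlay(a,{k:G[k] for k in('scoop','store')},'t2c.png',(200,130,400,270),4)
overlay(b,{k:G[k] for k in('scoop','store')},'s2c.png',(220,180,360,330),4)
plan([.5815,-.2070,.15],[np.pi,0,-.085],g=85)
```

```text
now [0.4782 0.0619 0.1893] [ 3.135 -0.012  0.187] t 7.525 n 8
{"gripper": [85, 85, 85, 85, 85, 85, 85, 85], "dp": [[6.0, 35.0, 5.0], [8.0, 35.0, 5.0], [9.0, 35.0, 5.0], [10.0, 35.0, 5.0], [11.0, 34.0, 5.0], [12.0, 34.0, 5.0], [13.0, 33.0, 5.0], [15.0, 33.0, 5.0]], "delta_rot": [[0.001, -0.002, 0.034], [0.001, -0.002, 0.034], [0.001, -0.002, 0.034], [0.001, -0.002, 0.034], [0.001, -0.002, 0.034], [0.001, -0.002, 0.034], [0.001, -0.002, 0.034], [0.001, -0.002, 0.034]]}
```

View pics/t2c.png

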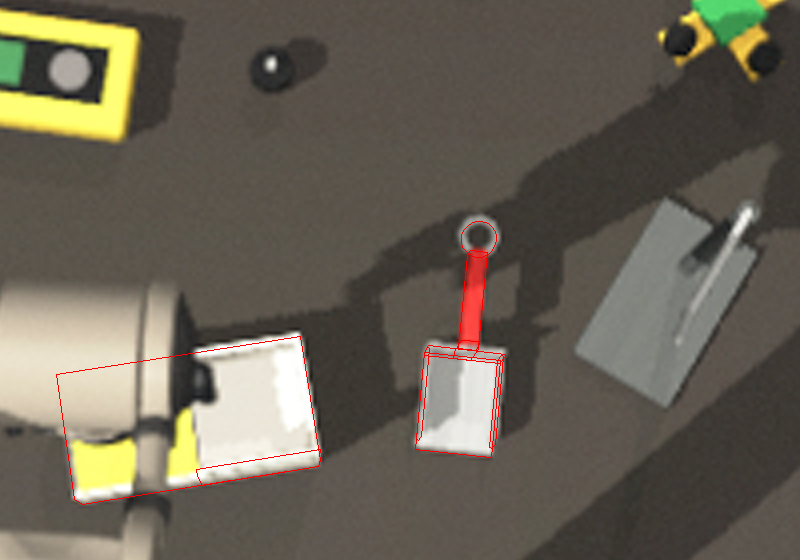

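View pics/s2c.png

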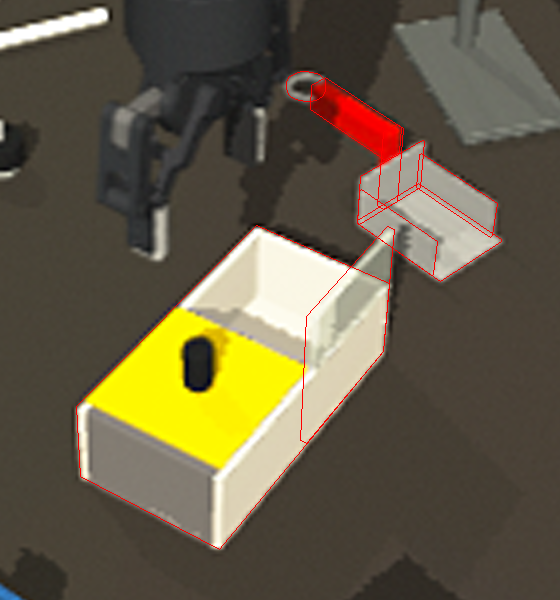

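Request:
move_arm:
  gripper: [85,85,85,85,85,85,85,85,85]
  dp:
    - [6,36,4]
    - [8,36,4]
    - [9,36,4]
    - [10,36,5]
    - [11,35,5]
    - [12,35,5]
    - [13,34,5]
    - [14,28,6]
    - [0,0,0]
  delta_rot:
    - [0.001,-0.002,0.034]
    - [0.001,-0.002,0.034]
    - [0.001,-0.002,0.034]
    - [0.001,-0.002,0.034]
    - [0.001,-0.002,0.034]
    - [0.001,-0.002,0.034]
    - [0.001,-0.002,0.034]
    - [0.001,-0.002,0.034]
    - [0,0,0]

```text
t: 8.65
eef_pos: [0.5806, -0.2156, 0.1434]
eef_rot: [-3.134, 0.01, -0.093]
ft_force: [-0.5, 1.8, 0.0]
gripper_width: 0.997
```

Run:
```python
from plan import *
plan([.5815,-.2070,.15],[np.pi,0,-.085],g=85,n=1)
```

```text
now [ 0.5806 -0.2156  0.1434] [-3.134  0.01  -0.093] t 8.65 n 1
{"gripper": [85], "dp": [[0.0, -8.7, -6.5]], "delta_rot": [[-0.008, 0.01, -0.008]]}
```

Down to z=0.036.

Request:
move_arm:
  gripper: [85,85,85,85,85]
  dp:
    - [0,-9,20]
    - [0,0,40]
    - [0,0,30]
    - [0,0,12]
    - [0,0,4]
  delta_rot:
    - [-0.008,0.01,-0.008]
    - [0,0,0]
    - [0,0,0]
    - [0,0,0]
    - [0,0,0]

```text
t: 9.28
eef_pos: [0.58, -0.2022, 0.034]
eef_rot: [-3.14, 0.001, -0.082]
ft_force: [-0.6, -0.7, -0.7]
gripper_width: 0.992
```

Run:
```python
from plan import *
b=shot('side','s3.png')
im=b['pixels'][150:270,250:390][:,:,::-1];cv2.imwrite('pics/s3c.png',cv2.resize(im,None,fx=5,fy=5,interpolation=cv2.INTER_CUBIC))
plan([.5815,-.2070,.036],[np.pi,0,-.085],g=85,n=1)
```

```text
now [ 0.5799 -0.2022  0.0339] [-3.14e+00  1.00e-03 -8.20e-02] t 9.325 n 1
{"gripper": [85], "dp": [[2.0, 4.6, -2.1]], "delta_rot": [[-0.002, 0.001, 0.003]]}
```

View pics/s3c.png

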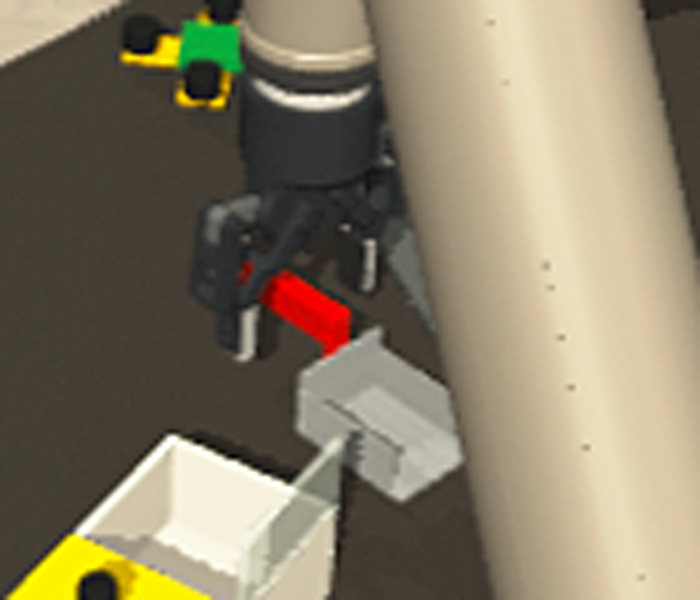

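Request:
move_arm:
  gripper: [85,60,30,10,5,5,5,5]
  dp:
    - [2,5,-1]
    - [0,0,0]
    - [0,0,0]
    - [0,0,0]
    - [0,0,0]
    - [0,0,0]
    - [0,0,0]
    - [0,0,0]
  delta_rot:
    - [0,0,0.002]
    - [0,0,0]
    - [0,0,0]
    - [0,0,0]
    - [0,0,0]
    - [0,0,0]
    - [0,0,0]
    - [0,0,0]

```text
t: 10.32
eef_pos: [0.5834, -0.2086, 0.0386]
eef_rot: [3.141, -0.004, -0.084]
ft_force: [-0.7, -0.6, 0.4]
gripper_width: 0.152
```

```bash
cat >> plan.py <<'E'
RX=Ro.from_euler('x',np.pi)
SX,SZ=-.067,.0386
def scoop_from_tool(st=None):
    st=st or monitor.get_state()
    R=Rt(st['eef_rot']);o=np.array(st['eef_pos'])+R.apply([SX,0,SZ])
    return o,R*RX
def tool_for_scoop(o,Rs):
    R=Rs*RX
    return np.array(o)-R.apply([SX,0,SZ]), R.as_euler('xyz')
TR=np.array([.501,.2732,.101])
def tray2w(x,y,z):
    c,s=np.cos(TR[2]),np.sin(TR[2]);return np.array([TR[0]+c*x-s*y,TR[1]+s*x+c*y,z])
def w2tray(p):
    c,s=np.cos(TR[2]),np.sin(TR[2]);d=np.array(p)[:2]-TR[:2];return np.array([c*d[0]+s*d[1],-s*d[0]+c*d[1],p[2]])
def Rs(yaw,pitch=0): # pitch>0: lip up (scoop -x end rises)
    return Ro.from_euler('z',yaw)*Ro.from_euler('y',pitch)
def planlip(lx,ly,lz,pitch=0,yaw=None,**k):
    """place scoop lip point at tray coords"""
    yaw=TR[2] if yaw is None else yaw
    R=Rs(yaw,pitch);o=tray2w(lx,ly,lz)-R.apply([-.05,0,0])
    p,e=tool_for_scoop(o,R);print('tcp',np.round(p,4),np.round(e,3));plan(p,e,g=5,**k)
def lipstate():
    o,R=scoop_from_tool();l=o+R.apply([-.05,0,0])
    print('lip in tray',np.round(w2tray(l)*1e3,1),'scoop euler',np.round((R).as_euler('xyz'),3),'F',np.round(monitor.get_state()['ft_force'],1))
E
python3 - <<'E'
from plan import *
plan([.5834,-.2086,.2186],[np.pi,0,-.084],g=5)
planlip(.060,0,.104,n=10,start=([.5834,-.2086,.2186],[np.pi,0,-.084]))
E
```

```text
now [ 0.5834 -0.2086  0.0386] [ 3.141 -0.004 -0.084] t 10.325 n 5
{"gripper": [5, 5, 5, 5, 5], "dp": [[0.0, 0.0, -36.0], [0.0, 0.0, -36.0], [0.0, 0.0, -36.0], [0.0, 0.0, -36.0], [0.0, -0.0, -36.0]], "delta_rot": [[0.0, -0.001, -0.0], [0.0, -0.001, -0.0], [0.0, -0.001, -0.0], [0.0, -0.001, -0.0], [0.0, -0.001, -0.0]]}
tcp [0.6771 0.291  0.1426] [3.142 0.    0.101]
now [ 0.5834 -0.2086  0.2186] [ 3.141 -0.004 -0.084] t 10.325 n 10
{"gripper": [5, 5, 5, 5, 5, 5, 5, 5, 5, 5], "dp": [[5.0, -51.0, 8.0], [6.0, -50.0, 8.0], [7.0, -50.0, 8.0], [8.0, -50.0, 8.0], [9.0, -50.0, 8.0], [10.0, -50.0, 8.0], [11.0, -50.0, 8.0], [12.0, -49.0, 8.0], [13.0, -49.0, 8.0], [13.0, -49.0, 8.0]], "delta_rot": [[0.0, 0.0, -0.019], [0.0, 0.0, -0.019], [0.0, 0.0, -0.019], [0.0, 0.0, -0.019], [0.0, 0.0, -0.019], [0.0, 0.0, -0.019], [0.0, 0.0, -0.019], [0.0, 0.0, -0.019], [0.0, 0.0, -0.019], [0.0, 0.0, -0.019]]}
```

Request:
move_arm:
  gripper: [5,5,5,5,5,5]
  dp:
    - [0,0,-15]
    - [0,0,-30]
    - [0,0,-36]
    - [0,0,-36]
    - [0,0,-36]
    - [0,0,0]
  delta_rot:
    - [0,0,0]
    - [0,0,0]
    - [0,0,0]
    - [0,0,0]
    - [0,0,0]
    - [0,0,0]

```text
t: 11.08
eef_pos: [0.5827, -0.2082, 0.1999]
eef_rot: [3.141, -0.005, -0.084]
ft_force: [0.8, 0.1, -1.7]
gripper_width: 0.148
```

Request:
move_arm:
  gripper: [5,5,5,5,5,5,5,5,5,5,5,5]
  dp:
    - [4,-40,4]
    - [5,-40,4]
    - [6,-40,5]
    - [7,-40,5]
    - [8,-40,5]
    - [9,-40,5]
    - [10,-40,5]
    - [10,-40,5]
    - [10,-40,5]
    - [10,-40,5]
    - [10,-40,5]
    - [8,-30,5]
  delta_rot:
    - [0,0,-0.016]
    - [0,0,-0.016]
    - [0,0,-0.016]
    - [0,0,-0.016]
    - [0,0,-0.016]
    - [0,0,-0.016]
    - [0,0,-0.016]
    - [0,0,-0.016]
    - [0,0,-0.016]
    - [0,0,-0.016]
    - [0,0,-0.016]
    - [0,0,-0.01]

```text
t: 12.58
eef_pos: [0.6739, 0.2747, 0.1276]
eef_rot: [3.14, 0.014, 0.103]
ft_force: [-0.3, -0.2, -1.2]
gripper_width: 0.154
```

```bash
cat > look.py <<'E'
from plan import *
from fit import M,overlay,box
import fit,sys
def ov(p,fn,crop,f,sc=True,tray=True,store=None):
    im=cv2.resize(p['pixels'][:,:,::-1],None,fx=f,fy=f,interpolation=cv2.INTER_CUBIC)
    P=[]
    if sc:
        o,R=scoop_from_tool();P+=[o+R.apply(q) for q in M['scoop']]
    if tray: P+=fit.pose(M['tray'],TR)[:4]
    for q in P:
        u=np.array([proj(p,x) for x in q]);h=cv2.convexHull(((u+.5)*f).astype(np.int32));cv2.polylines(im,[h],True,(0,0,255),1)
    x0,y0,x1,y1=[int(c*f) for c in crop]
    cv2.imwrite('pics/'+fn,im[y0:y1,x0:x1])
E
python3 - <<'E'
from look import *
a=shot('top');b=shot('side')
ov(a,'t4.png',(130,130,230,260),4.5);ov(b,'s4.png',(90,200,260,380),3.3)
lipstate();print(monitor.get_state()['eef_pos'],monitor.get_state()['eef_rot'],monitor.get_state()['t'])
planlip(.060,0,.104)
E
```

```text
lip in tray [ 53.9 -14.6  89.6] scoop euler [-0.     0.015  0.105] F [ 0.2  0.  -1.6]
[0.67305142 0.27645357 0.12643733] [3.14120439 0.01535352 0.10520243] 12.675
tcp [0.6771 0.291  0.1426] [3.142 0.    0.101]
now [0.6731 0.2765 0.1264] [3.141 0.015 0.105] t 12.675 n 1
{"gripper": [5], "dp": [[5.3, -14.1, -16.3]], "delta_rot": [[0.0, 0.015, 0.004]]}
```

View pics/t4.png

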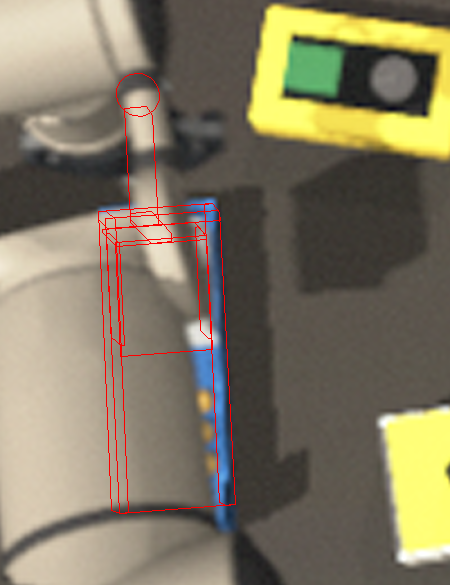

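View pics/s4.png

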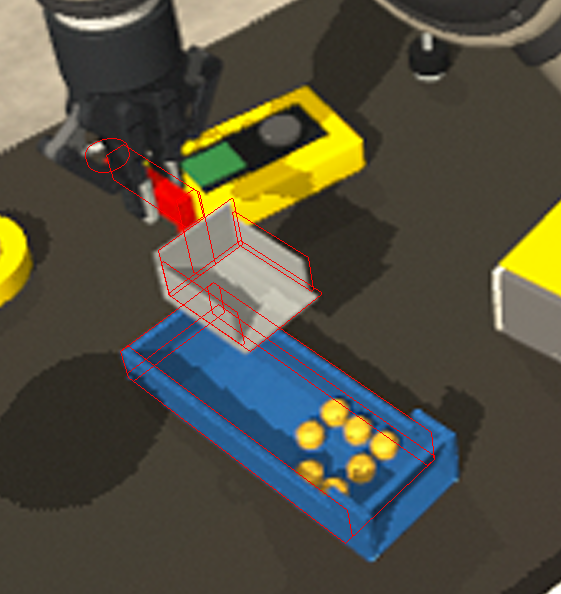

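Request:
move_arm:
  gripper: [5,5,5,5,5]
  dp:
    - [7,-13,0]
    - [0,0,25]
    - [0,0,25]
    - [0,0,10]
    - [0,0,0]
  delta_rot:
    - [0,0.03,0.004]
    - [0,0,0]
    - [0,0,0]
    - [0,0,0]
    - [0,0,0]

```text
t: 13.3
eef_pos: [0.6802, 0.2896, 0.0645]
eef_rot: [3.141, -0.019, 0.098]
ft_force: [-0.0, 0.6, -0.7]
gripper_width: 0.151
```

Run:
```python
from look import *
b=shot('side')
ov(b,'s5.png',(90,200,260,380),3.3)
lipstate()
planlip(.060,0,.008,pitch=-.02)
```

```text
lip in tray [64.  -1.4 24.3] scoop euler [-0.001 -0.02   0.098] F [-0.7  0.4 -1.8]
tcp [0.6763 0.291  0.0489] [ 3.142 -0.02   0.101]
now [0.6805 0.2897 0.0652] [ 3.141 -0.02   0.098] t 13.35 n 1
{"gripper": [5], "dp": [[-4.4, -1.7, 16.2]], "delta_rot": [[0.001, 0.0, -0.003]]}
```

View pics/s5.png

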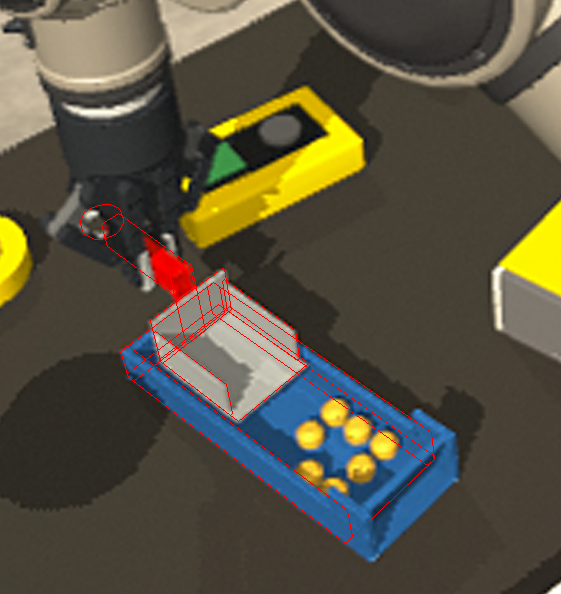

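Request:
move_arm:
  gripper: [5,5,5,5,5]
  dp:
    - [-2,-1,10]
    - [0,0,5]
    - [0,0,2]
    - [0,0,1]
    - [0,0,1]
  delta_rot:
    - [0,0,-0.003]
    - [0,0,0]
    - [0,0,0]
    - [0,0,0]
    - [0,0,0]

```text
t: 13.98
eef_pos: [0.6801, 0.2908, 0.0478]
eef_rot: [-3.141, -0.024, 0.101]
ft_force: [0.3, -0.2, -1.0]
gripper_width: 0.153
```

Run:
```python
from look import *
lipstate()
```

```text
lip in tray [64.  -0.5  6.4] scoop euler [ 0.    -0.024  0.101] F [ 0.3 -0.2 -1. ]
```

Request:
move_arm:
  gripper: [5,5,5]
  dp:
    - [0,0,1]
    - [0,0,1]
    - [0,0,1]
  delta_rot:
    - [0,0,0]
    - [0,0,0]
    - [0,0,0]

```text
t: 14.35
eef_pos: [0.6804, 0.2908, 0.0449]
eef_rot: [-3.141, -0.025, 0.101]
ft_force: [0.6, -0.2, -0.2]
gripper_width: 0.148
```

Run:
```python
from look import *
lipstate()
```

```text
lip in tray [64.2 -0.5  3.4] scoop euler [ 0.    -0.025  0.101] F [ 0.6 -0.2 -0.2]
```

Request:
move_arm:
  gripper: [5,5]
  dp:
    - [0,0,1]
    - [0,0,1]
  delta_rot:
    - [0,0,0]
    - [0,0,0]

```text
t: 14.6
eef_pos: [0.6809, 0.291, 0.044]
eef_rot: [-3.141, -0.026, 0.1]
ft_force: [-0.2, -0.2, 3.9]
gripper_width: 0.149
```

Run:
```python
from look import *
lipstate()
b=shot('side')
ov(b,'s6.png',(90,200,260,380),3.3)
```

```text
lip in tray [64.8 -0.4  2.4] scoop euler [ 0.001 -0.026  0.1  ] F [-0.2 -0.2  3.9]
```

View pics/s6.png

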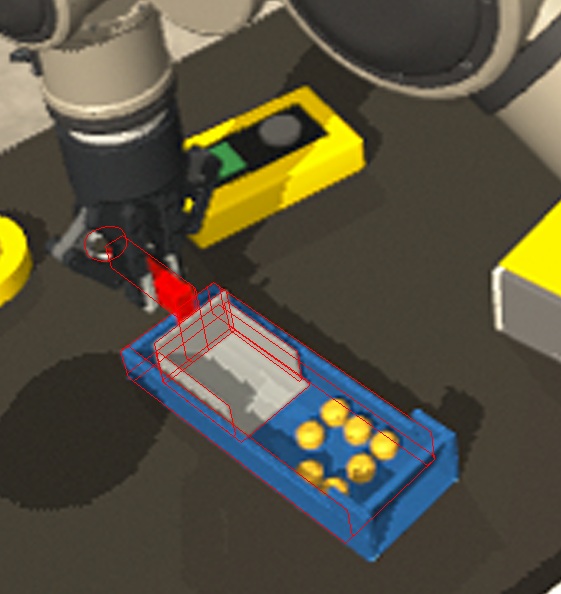

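Request:
move_arm:
  gripper: [5,5,5,5,5,5]
  dp:
    - [-8,0,-0.2]
    - [-10,0,-0.2]
    - [-10,0,-0.2]
    - [-10,0,-0.2]
    - [-10,0,-0.2]
    - [-10,0,-0.2]
  delta_rot:
    - [0,0,0]
    - [0,0,0]
    - [0,0,0]
    - [0,0,0]
    - [0,0,0]
    - [0,0,0]

```text
t: 15.4
eef_pos: [0.6209, 0.2851, 0.0453]
eef_rot: [-3.14, -0.032, 0.101]
ft_force: [2.9, -0.3, 2.7]
gripper_width: 0.151
```

Run:
```python
from look import *
lipstate()
b=shot('side')
ov(b,'s7.png',(90,200,260,380),3.3,sc=False,tray=False)
```

```text
lip in tray [ 4.8 -0.2  3. ] scoop euler [ 0.002 -0.032  0.101] F [ 2.9 -0.3  2.7]
```

View pics/s7.png

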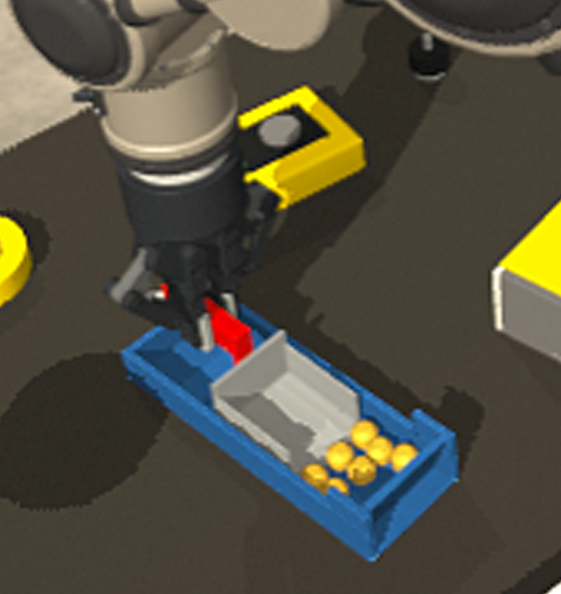

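Request:
move_arm:
  gripper: [5,5,5,5,5,5]
  dp:
    - [-7,0,0]
    - [-7,0,0]
    - [-6,0,0]
    - [-6,0,0]
    - [-6,0,0]
    - [-5,0,0]
  delta_rot:
    - [0,0,0]
    - [0,0,0]
    - [0,0,0]
    - [0,0,0]
    - [0,0,0]
    - [0,0,0]

```text
t: 16.2
eef_pos: [0.5838, 0.2812, 0.0459]
eef_rot: [-3.14, -0.039, 0.101]
ft_force: [6.0, 1.7, 3.8]
gripper_width: 0.148
```

Run:
```python
from look import *
lipstate()
b=shot('side')
ov(b,'s8.png',(90,200,260,380),3.3,sc=False,tray=False)
```

```text
lip in tray [-32.3  -0.4   2.8] scoop euler [ 0.002 -0.039  0.101] F [6.  1.7 3.8]
```

View pics/s8.png

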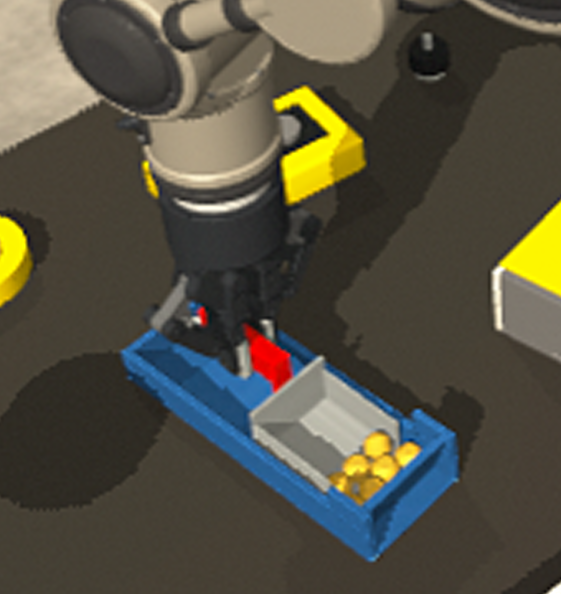

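Request:
move_arm:
  gripper: [5,5,5,5,5,5]
  dp:
    - [-4,0,0]
    - [-4,0,0]
    - [-4,0,0]
    - [-3,0,0]
    - [-3,0,0]
    - [-3,0,0]
  delta_rot:
    - [0,0,0]
    - [0,0,0]
    - [0,0,0]
    - [0,0,0]
    - [0,0,0]
    - [0,0,0]

```text
t: 17.0
eef_pos: [0.5761, 0.2807, 0.051]
eef_rot: [-3.136, -0.074, 0.102]
ft_force: [10.3, 0.8, 1.3]
gripper_width: 0.156
```

Run:
```python
from look import *
lipstate()
b=shot('side')
ov(b,'s9.png',(130,240,260,380),5,sc=False,tray=False)
```

```text
lip in tray [-38.3  -0.    3.8] scoop euler [ 0.006 -0.074  0.102] F [10.3  0.8  1.3]
```

View pics/s9.png

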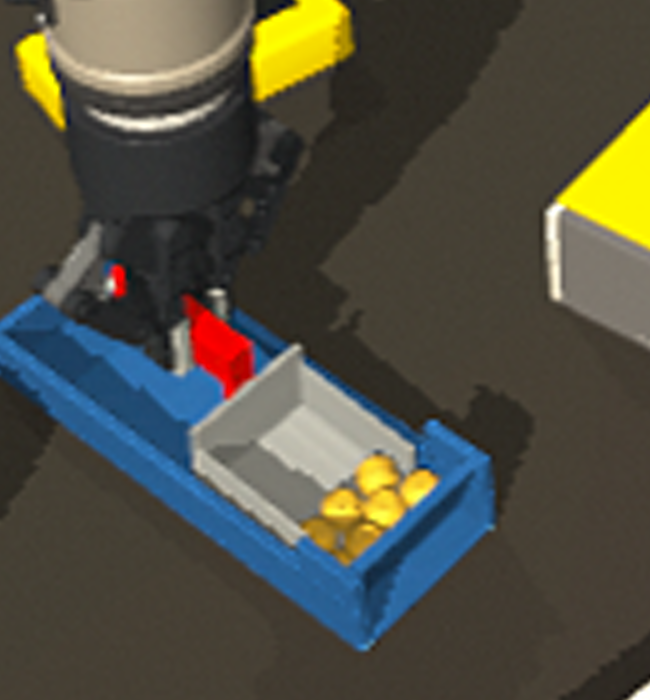

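Request:
move_arm:
  gripper: [5,5,5,5,5,5]
  dp:
    - [-3,0,2]
    - [-4,0,2]
    - [-4,0,2]
    - [-4,0,1]
    - [-4,0,0]
    - [-4,0,0]
  delta_rot:
    - [0,-0.018,0]
    - [0,-0.018,0]
    - [0,-0.018,0]
    - [0,-0.01,0]
    - [0,-0.01,0]
    - [0,-0.01,0]

```text
t: 17.8
eef_pos: [0.5757, 0.2809, 0.0501]
eef_rot: [-3.13, -0.043, 0.104]
ft_force: [12.5, 1.4, -0.9]
gripper_width: 0.155
```

Run:
```python
from look import *
lipstate()
b=shot('side')
ov(b,'s10.png',(130,240,260,380),5,sc=False,tray=False)
```

```text
lip in tray [-40.1   0.3   6.5] scoop euler [ 0.011 -0.043  0.104] F [12.5  1.4 -0.9]
```

View pics/s10.png

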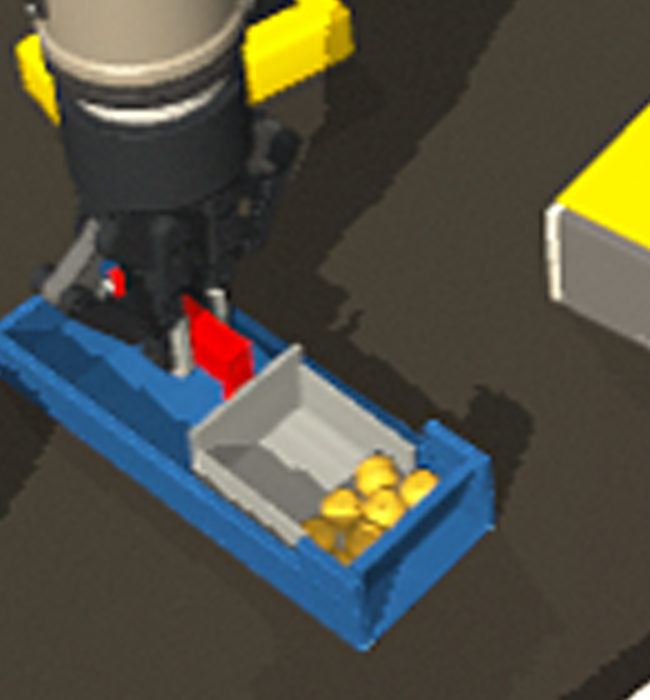

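Request:
move_arm:
  gripper: [5,5,5,5]
  dp:
    - [-7,0,1]
    - [-8,0,1]
    - [-8,0,1]
    - [-8,0,1]
  delta_rot:
    - [0,-0.005,0]
    - [0,-0.005,0]
    - [0,-0.005,0]
    - [0,-0.005,0]

```text
t: 18.35
eef_pos: [0.5726, 0.281, 0.0562]
eef_rot: [-3.123, -0.09, 0.104]
ft_force: [18.9, -0.1, 5.6]
gripper_width: 0.151
```

Run:
```python
from look import *
lipstate()
b=shot('side')
ov(b,'s11.png',(130,240,260,380),5,sc=True,tray=False)
```

```text
lip in tray [-41.    1.    7.2] scoop euler [ 0.019 -0.09   0.104] F [18.9 -0.1  5.6]
```

View pics/s11.png

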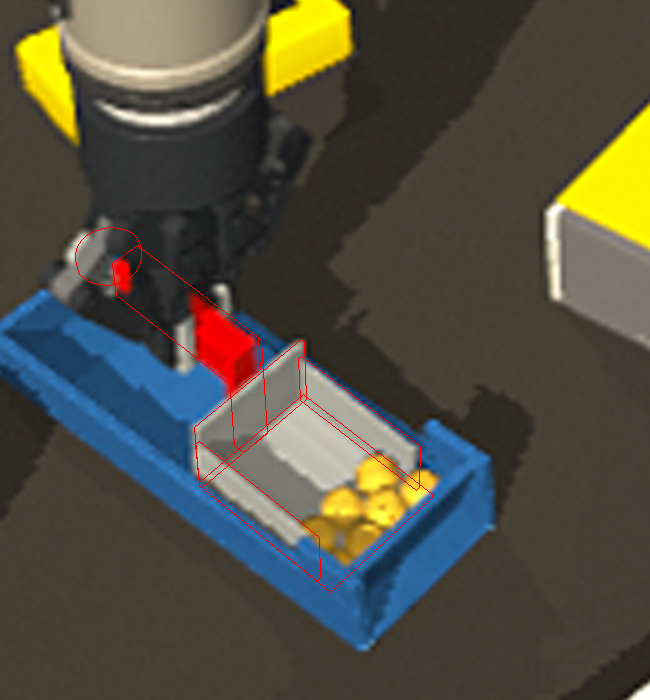

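Run:
```python
from look import *
planlip(-.044,0,.010,pitch=.45,n=11)
```

```text
tcp [ 0.5787  0.2811 -0.0061] [3.142 0.45  0.101]
now [0.5725 0.281  0.0565] [-3.123 -0.091  0.104] t 18.4 n 11
{"gripper": [5, 5, 5, 5, 5, 5, 5, 5, 5, 5, 5], "dp": [[0.0, 0.0, 6.0], [0.0, 0.0, 6.0], [1.0, 0.0, 6.0], [1.0, 0.0, 6.0], [1.0, 0.0, 6.0], [1.0, 0.0, 6.0], [2.0, 0.0, 5.0], [2.0, 0.0, 5.0], [2.0, 0.0, 5.0], [2.0, 0.0, 5.0], [3.0, 0.0, 5.0]], "delta_rot": [[-0.002, -0.049, 0.001], [-0.002, -0.049, 0.001], [-0.002, -0.049, 0.001], [-0.002, -0.049, 0.001], [-0.002, -0.049, 0.001], [-0.002, -0.049, 0.001], [-0.002, -0.049, 0.001], [-0.002, -0.049, 0.001], [-0.002, -0.049, 0.001], [-0.002, -0.049, 0.001], [-0.002, -0.049, 0.001]]}
```

Run:
```python
from look import *
planlip(-.043,0,.005,pitch=0,n=3)
R=Rs(TR[2],0);o=tray2w(-.043,0,.005)-R.apply([-.05,0,0]);p,e=tool_for_scoop(o,R)
planlip(-.053,0,.034,pitch=.36,n=9,start=(p,e))
```

```text
tcp [0.5746 0.2807 0.0436] [3.142 0.    0.101]
now [0.5725 0.281  0.0565] [-3.123 -0.091  0.104] t 18.4 n 3
{"gripper": [5, 5, 5], "dp": [[0.0, 0.0, 4.0], [0.0, 0.0, 4.0], [1.0, 0.0, 4.0]], "delta_rot": [[-0.006, -0.03, 0.001], [-0.006, -0.03, 0.001], [-0.006, -0.03, 0.001]]}
tcp [0.5707 0.2803 0.0289] [3.142 0.36  0.101]
now [0.5746 0.2807 0.0436] [-3.123 -0.091  0.104] t 18.4 n 9
{"gripper": [5, 5, 5, 5, 5, 5, 5, 5, 5], "dp": [[-0.0, -0.0, 2.0], [-0.0, -0.0, 2.0], [-0.0, -0.0, 2.0], [-0.0, -0.0, 2.0], [-0.0, -0.0, 2.0], [-0.0, -0.0, 2.0], [-0.0, -0.0, 2.0], [0.0, -0.0, 2.0], [0.0, -0.0, 2.0]], "delta_rot": [[0.0, -0.04, -0.0], [0.0, -0.04, -0.0], [0.0, -0.04, -0.0], [0.0, -0.04, -0.0], [0.0, -0.04, -0.0], [0.0, -0.04, -0.0], [0.0, -0.04, -0.0], [0.0, -0.04, -0.0], [0.0, -0.04, -0.0]]}
```

Request:
move_arm:
  gripper: [5,5,5,5,5]
  dp:
    - [-3,0,5]
    - [-3,0,5]
    - [-3,0,4]
    - [-4,0,2]
    - [-4,0,2]
  delta_rot:
    - [-0.006,-0.035,0]
    - [-0.006,-0.035,0]
    - [-0.006,-0.035,0]
    - [0,-0.015,0]
    - [0,-0.015,0]

```text
t: 19.02
eef_pos: [0.5765, 0.2819, 0.0459]
eef_rot: [-3.135, -0.002, 0.105]
ft_force: [13.4, 1.7, 3.4]
gripper_width: 0.152
```

Run:
```python
from look import *
lipstate()
b=shot('side')
ov(b,'s12.png',(130,240,260,380),5,sc=True,tray=False)
```

```text
lip in tray [-41.    0.8   7.1] scoop euler [ 0.006 -0.002  0.105] F [13.4  1.7  3.4]
```

View pics/s12.png

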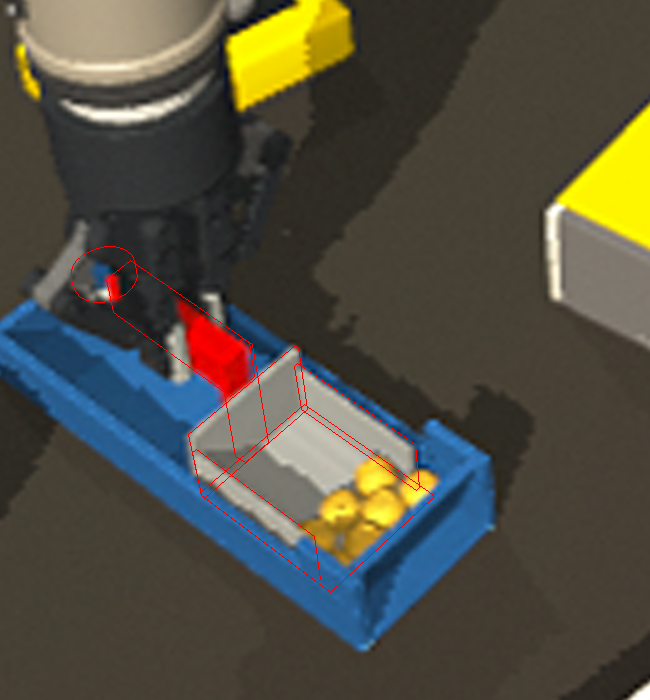

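Request:
move_arm:
  gripper: [5,5,5,5,5,5]
  dp:
    - [-2,0,2]
    - [-2,0,2]
    - [-2,0,2]
    - [-1,0,2]
    - [-1,0,2]
    - [-1,0,2]
  delta_rot:
    - [0,-0.05,0]
    - [0,-0.05,0]
    - [0,-0.05,0]
    - [0,-0.05,0]
    - [0,-0.05,0]
    - [0,-0.05,0]

```text
t: 19.82
eef_pos: [0.574, 0.2815, 0.0352]
eef_rot: [-3.133, 0.286, 0.108]
ft_force: [4.7, 0.8, -0.1]
gripper_width: 0.154
```

Run:
```python
from look import *
lipstate()
b=shot('side')
ov(b,'s13.png',(130,240,260,380),5,sc=True,tray=False)
```

```text
lip in tray [-49.7   0.3  31.1] scoop euler [0.008 0.286 0.108] F [ 4.7  0.8 -0.1]
```

View pics/s13.png

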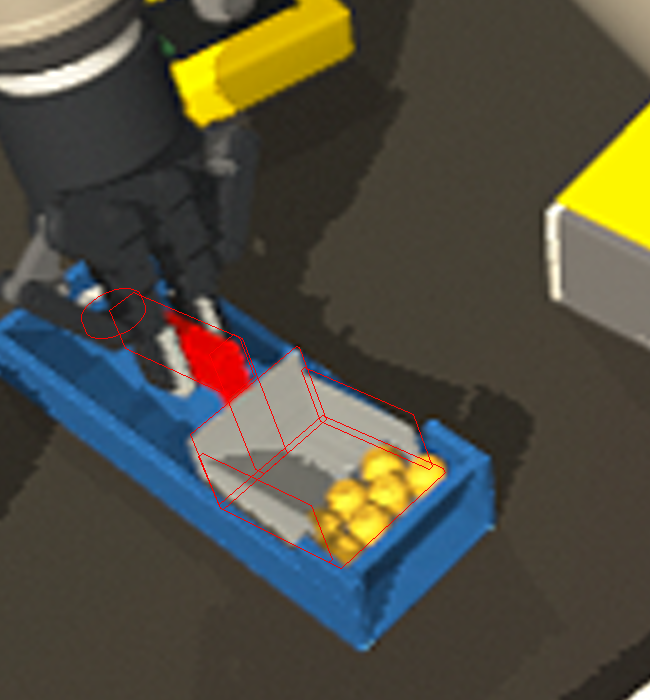

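Run:
```python
from look import *
planlip(-.056,0,.051,pitch=.6,n=7)
```

```text
tcp [0.563  0.2795 0.0168] [3.142 0.6   0.101]
now [0.5739 0.2813 0.0346] [-3.133  0.289  0.107] t 19.875 n 7
{"gripper": [5, 5, 5, 5, 5, 5, 5], "dp": [[-1.0, 0.0, 3.0], [-1.0, 0.0, 3.0], [-1.0, 0.0, 3.0], [-0.0, 0.0, 3.0], [-0.0, 0.0, 3.0], [-0.0, 0.0, 3.0], [0.0, 0.0, 3.0]], "delta_rot": [[-0.001, -0.044, 0.001], [-0.001, -0.044, 0.001], [-0.001, -0.044, 0.001], [-0.001, -0.044, 0.001], [-0.001, -0.044, 0.001], [-0.001, -0.044, 0.001], [-0.001, -0.044, 0.001]]}
```

Request:
move_arm:
  gripper: [5,5,5,5,5,5,5]
  dp:
    - [-1,0,2]
    - [-1,0,2]
    - [-1,0,2]
    - [-1,0,2]
    - [-1,0,2]
    - [0,0,2]
    - [0,0,2]
  delta_rot:
    - [0,-0.045,0]
    - [0,-0.045,0]
    - [0,-0.045,0]
    - [0,-0.045,0]
    - [0,-0.045,0]
    - [0,-0.045,0]
    - [0,-0.045,0]

```text
t: 20.75
eef_pos: [0.5611, 0.2802, 0.0241]
eef_rot: [-3.132, 0.618, 0.11]
ft_force: [4.6, -0.8, 13.7]
gripper_width: 0.155
```

Run:
```python
from look import *
lipstate()
b=shot('side')
ov(b,'s14.png',(130,240,260,380),5,sc=True,tray=False)
```

```text
lip in tray [-57.2   0.2  60.5] scoop euler [0.009 0.618 0.11 ] F [ 4.6 -0.8 13.7]
```

View pics/s14.png

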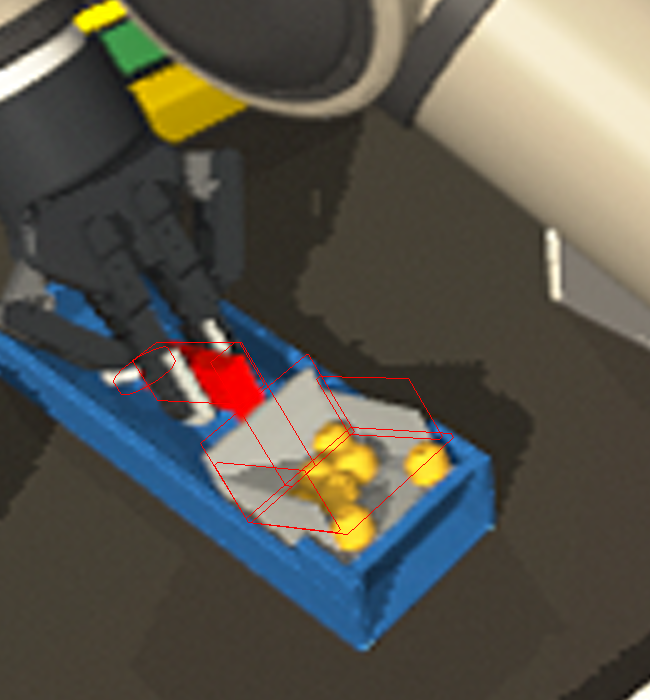

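Request:
move_arm:
  gripper: [5,5,5,5]
  dp:
    - [-3,0,-4]
    - [-4,0,-6]
    - [-4,0,-6]
    - [-4,0,-6]
  delta_rot:
    - [0,0,0]
    - [0,0,0]
    - [0,0,0]
    - [0,0,0]

```text
t: 21.3
eef_pos: [0.5581, 0.2797, 0.0483]
eef_rot: [-3.134, 0.631, 0.11]
ft_force: [0.2, 0.6, -2.8]
gripper_width: 0.152
```

Run:
```python
from look import *
lipstate()
b=shot('side')
ov(b,'s15.png',(130,240,260,380),5,sc=True,tray=False)
```

```text
lip in tray [-59.7   0.   86.2] scoop euler [0.008 0.631 0.11 ] F [ 0.2  0.6 -2.8]
```

View pics/s15.png

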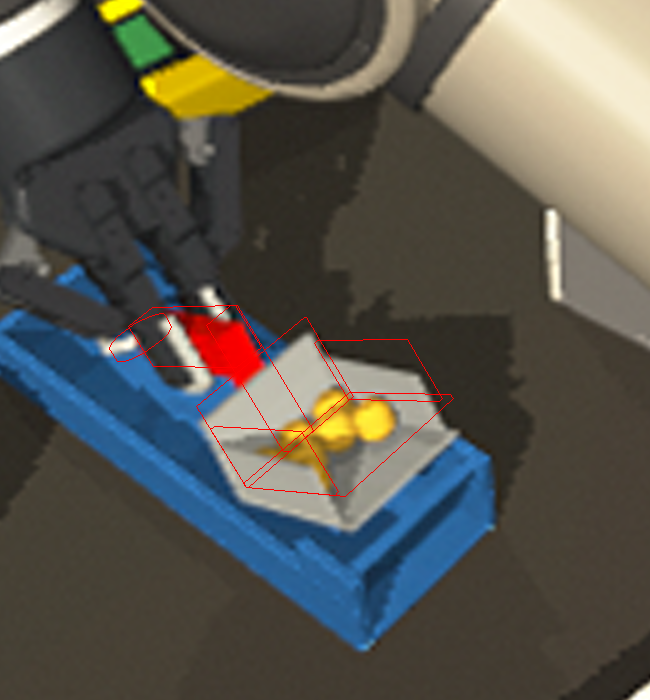

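Request:
move_arm:
  gripper: [5,5,5,5,5]
  dp:
    - [-6,0,-10]
    - [-8,0,-16]
    - [-8,0,-16]
    - [-8,0,-16]
    - [-4,0,-10]
  delta_rot:
    - [0,0,0]
    - [0,0,0]
    - [0,0,0]
    - [0,0,0]
    - [0,0,0]

```text
t: 21.98
eef_pos: [0.5712, 0.2807, 0.129]
eef_rot: [-3.133, 0.63, 0.11]
ft_force: [1.1, -0.0, -2.1]
gripper_width: 0.155
```

Run:
```python
from look import *
lipstate();print(monitor.get_state()['eef_pos'])
b=shot('side');a=shot('top')
ov(b,'s16.png',(110,200,260,370),4,sc=True,tray=False)
ov(a,'t16.png',(130,150,250,270),5,sc=True,tray=False)
```

```text
lip in tray [-46.6  -0.4 166.8] scoop euler [0.008 0.63  0.11 ] F [ 1.1 -0.  -2.1]
[0.57124041 0.28068021 0.12904851]
```

View pics/s16.png

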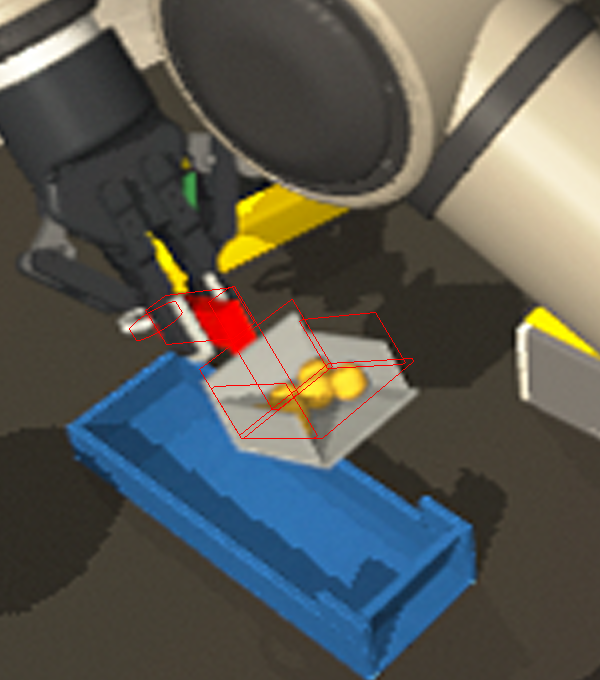

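View pics/t16.png

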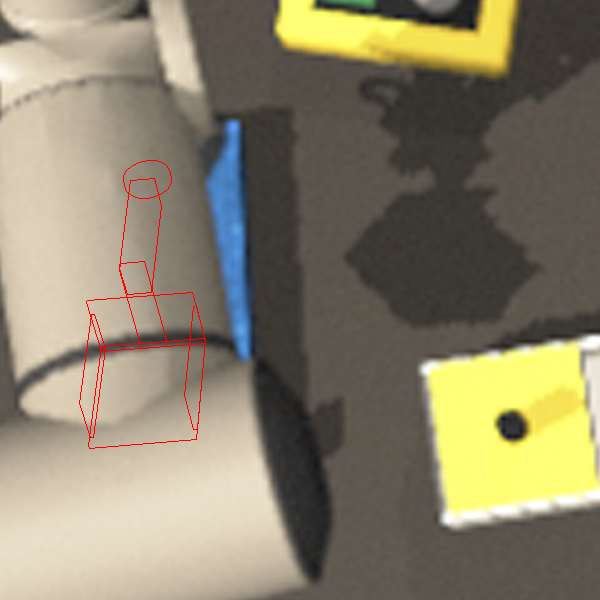

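```bash
cat > slip.py <<'E'
from look import *
from scipy.optimize import least_squares
def slipfit(p,obs,st=None):
    st=st or monitor.get_state();R=Rt(st['eef_rot']);t=np.array(st['eef_pos'])
    def scoop(v,q): # slip phi about grip point, shift dx,dz
        g=np.array([.067,0,.0576]) # grip pt in scoop frame
        Rr=Ro.from_euler('y',v[0]); q2=Rr.apply(np.array(q)-g)+g+[v[1],v[3],v[2]]
        return t+R.apply([SX,0,SZ])+(R*RX).apply(q2)
    def f(v): return np.concatenate([proj(p,scoop(v,q))-u for q,u in obs]+[np.array(v[1:])*100])
    r=least_squares(f,[0,0,0,0]);print('phi,dx,dz,dy',np.round(r.x,4),'res',np.round(r.fun,1));return r.x
E
python3 - <<'E'
from slip import *
b=shot('side')
mm=lambda *a:np.array(a)/1e3
obs=[(mm(-50,31,1),(191.2,316.8)),(mm(-50,-31,1),(213.8,298)),(mm(30,31,42),(161.2,293.7)),(mm(30,-31,42),(183.2,278.2))]
slipfit(b,obs)
E
```

```text
phi,dx,dz,dy [-0.175   0.0048 -0.0008 -0.0024] res [ 0.6  0.1  0.4 -0.2 -0.8  0.9 -0.2 -0.9  0.5 -0.1 -0.2]
```

```bash
cat >> plan.py <<'E'
PH=-.175;SD=np.array([.0048,-.0024,-.0008]);GP=np.array([.067,0,.0576])
ST=np.array([.485,.0157,.1835])
def _c(R): # offset of scoop origin from tool pos
    return R.apply([SX,0,SZ])+(R*RX).apply(Ro.from_euler('y',PH).apply(-GP)+GP+SD)
def scoop_from_tool(st=None):
    st=st or monitor.get_state();R=Rt(st['eef_rot'])
    return np.array(st['eef_pos'])+_c(R), R*RX*Ro.from_euler('y',PH)
def tool_for_scoop(o,Rsc):
    R=Rsc*Ro.from_euler('y',PH).inv()*RX.inv()
    return np.array(o)-_c(R), R.as_euler('xyz')
def store2w(x,y,z):
    c,s=np.cos(ST[2]),np.sin(ST[2]);return np.array([ST[0]+c*x-s*y,ST[1]+s*x+c*y,z])
def lip_pose(w,yaw,pitch):
    R=Rs(yaw,pitch);return tool_for_scoop(np.array(w)-R.apply([-.05,0,0]),R)
def lipw():
    o,R=scoop_from_tool();return o+R.apply([-.05,0,0]),R.as_euler('xyz')
E
python3 - <<'E'
from look import *
b=shot('side')
ov(b,'s17.png',(110,200,260,370),4)
print(lipw())
A=lip_pose(store2w(-.010,-.047,.17),ST[2],.4)
print(A)
plan(*A,g=5,n=12)
B=lip_pose(store2w(-.012,-.047,.065),ST[2],-.85)
print(B)
E
```

```text
(array([0.45582793, 0.26593411, 0.13882442]), array([0.0069577 , 0.45705694, 0.10832944]))
(array([ 0.59762283, -0.00876016,  0.16482827]), array([-3.14159265,  0.575     ,  0.1835    ]))
now [0.5707 0.2806 0.127 ] [-3.134  0.632  0.11 ] t 22.175 n 12
{"gripper": [5, 5, 5, 5, 5, 5, 5, 5, 5, 5, 5, 5], "dp": [[-2.0, 24.0, -2.0], [-2.0, 24.0, -2.0], [-2.0, 24.0, -2.0], [-3.0, 24.0, -2.0], [-3.0, 24.0, -2.0], [-3.0, 24.0, -2.0], [-3.0, 24.0, -2.0], [-3.0, 24.0, -2.0], [-3.0, 24.0, -2.0], [-3.0, 24.0, -2.0], [-3.0, 24.0, -2.0], [-3.0, 24.0, -2.0]], "delta_rot": [[-0.004, 0.005, -0.005], [-0.004, 0.005, -0.005], [-0.004, 0.005, -0.005], [-0.004, 0.005, -0.005], [-0.004, 0.005, -0.005], [-0.004, 0.005, -0.005], [-0.004, 0.005, -0.005], [-0.004, 0.005, -0.005], [-0.004, 0.005, -0.005], [-0.004, 0.005, -0.005], [-0.004, 0.005, -0.005], [-0.004, 0.005, -0.005]]}
(array([ 0.52221181, -0.02275552,  0.17370646]), array([-3.14159265, -0.675     ,  0.1835    ]))
```

View pics/s17.png

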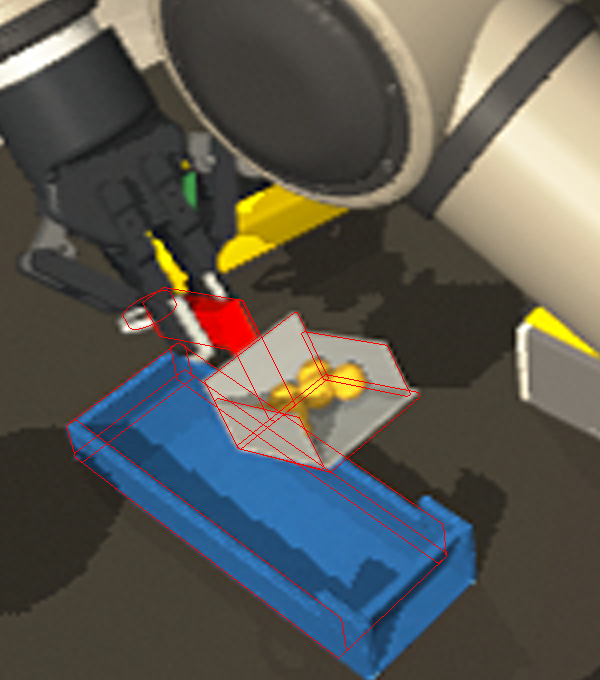

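Request:
move_arm:
  gripper: [5,5,5,5,5,5,5,5,5,5,5,5]
  dp:
    - [-8,5,-12]
    - [-9,15,-14]
    - [-4,24,-2]
    - [-2,27,0]
    - [-2,27,0]
    - [-1,27,0]
    - [-1,27,0]
    - [-1,27,0]
    - [-1,27,0]
    - [-1,27,0]
    - [-1,27,0]
    - [-1,20,0]
  delta_rot:
    - [-0.004,0.005,-0.005]
    - [-0.004,0.005,-0.005]
    - [-0.004,0.005,-0.005]
    - [-0.004,0.005,-0.005]
    - [-0.004,0.005,-0.005]
    - [-0.004,0.005,-0.005]
    - [-0.004,0.005,-0.005]
    - [-0.004,0.005,-0.005]
    - [-0.004,0.005,-0.005]
    - [-0.004,0.005,-0.005]
    - [-0.004,0.005,-0.005]
    - [-0.004,0.005,-0.005]

```text
t: 23.68
eef_pos: [0.6028, -0.0162, 0.1809]
eef_rot: [3.14, 0.562, 0.182]
ft_force: [0.6, 0.3, -2.4]
gripper_width: 0.15
```

Run:
```python
from look import *
b=shot('side');a=shot('top')
ov(b,'s18.png',(210,150,370,340),3.5,tray=False)
ov(a,'t18.png',(150,170,340,290),4,tray=False)
print(lipw(),monitor.get_state()['t'])
A=lip_pose(store2w(-.010,-.047,.17),ST[2],.4)
plan(*A,g=5)
```

```text
(array([ 0.48890952, -0.04031827,  0.18440433]), array([-0.00272371,  0.38692257,  0.17986127])) 23.775
now [ 0.6029 -0.017   0.1807] [3.139 0.562 0.179] t 23.775 n 1
{"gripper": [5], "dp": [[5.3, -9.1, 15.4]], "delta_rot": [[0.001, -0.013, -0.004]]}
```

View pics/s18.png

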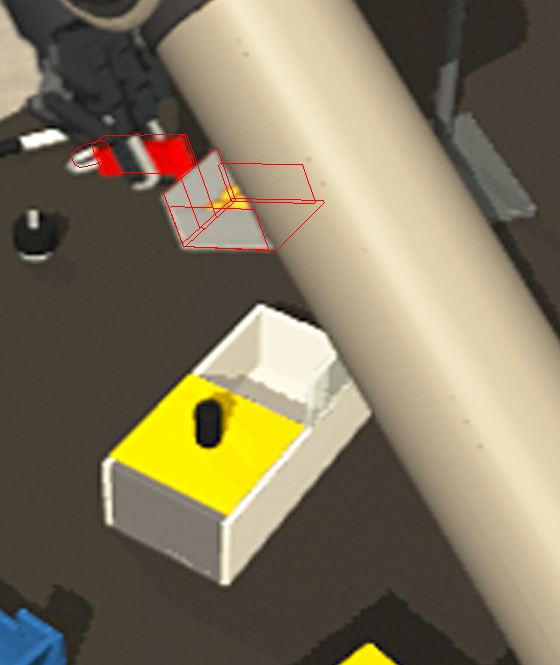

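View pics/t18.png

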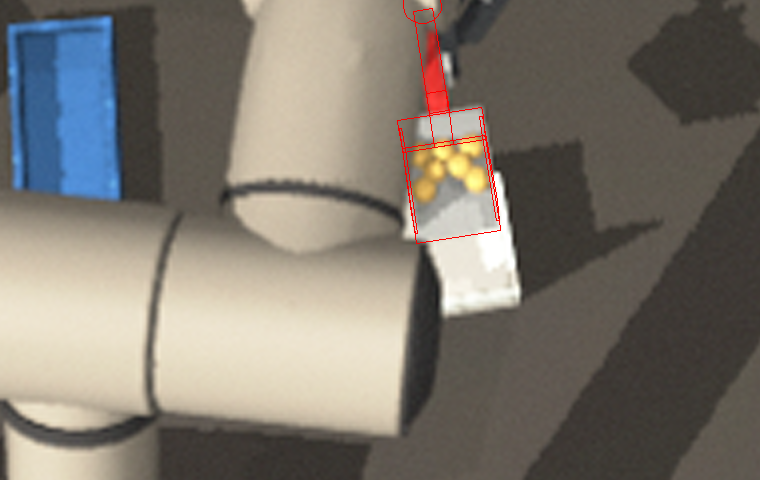

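Run:
```python
from look import *
A=lip_pose(store2w(-.012,-.047,.095),ST[2],.08)
plan(*A,g=5,n=6)
B=lip_pose(store2w(-.012,-.047,.07),ST[2],-.9)
plan(*B,g=5,n=10,start=A)
```

```text
now [ 0.6029 -0.017   0.1807] [3.139 0.562 0.179] t 23.775 n 6
{"gripper": [5, 5, 5, 5, 5, 5], "dp": [[3.0, -2.0, 9.0], [3.0, -2.0, 9.0], [3.0, -2.0, 9.0], [2.0, -2.0, 9.0], [2.0, -2.0, 9.0], [1.0, -2.0, 9.0]], "delta_rot": [[0.0, 0.051, -0.001], [0.0, 0.051, -0.001], [0.0, 0.051, -0.001], [0.0, 0.051, -0.001], [0.0, 0.051, -0.001], [0.0, 0.051, -0.001]]}
now [ 0.5915 -0.0099  0.1267] [3.139 0.562 0.179] t 23.775 n 10
{"gripper": [5, 5, 5, 5, 5, 5, 5, 5, 5, 5], "dp": [[-9.0, -0.0, -3.0], [-8.0, -0.0, -4.0], [-8.0, -0.0, -5.0], [-7.0, -0.0, -6.0], [-7.0, -0.0, -6.0], [-6.0, -0.0, -7.0], [-5.0, -0.0, -8.0], [-5.0, -0.0, -8.0], [-4.0, -0.0, -8.0], [-3.0, -0.0, -9.0]], "delta_rot": [[-0.0, 0.098, -0.0], [-0.0, 0.098, -0.0], [-0.0, 0.098, -0.0], [-0.0, 0.098, -0.0], [-0.0, 0.098, -0.0], [-0.0, 0.098, -0.0], [-0.0, 0.098, -0.0], [-0.0, 0.098, -0.0], [-0.0, 0.098, -0.0], [-0.0, 0.098, -0.0]]}
```

Request:
move_arm:
  gripper: [5,5,5,5,5,5,5]
  dp:
    - [3,-2,9]
    - [3,-2,9]
    - [3,-2,9]
    - [2,-2,9]
    - [2,0,9]
    - [1,0,9]
    - [0,0,0]
  delta_rot:
    - [0,0.051,0]
    - [0,0.051,0]
    - [0,0.051,0]
    - [0,0.051,0]
    - [0,0.051,0]
    - [0,0.051,0]
    - [0,0,0]

```text
t: 24.65
eef_pos: [0.5897, -0.006, 0.1262]
eef_rot: [-3.14, 0.248, 0.184]
ft_force: [-0.7, 0.6, -2.0]
gripper_width: 0.153
```

Run:
```python
from look import *
l,e=lipw();print(l,e,monitor.get_state()['eef_pos'])
b=shot('side');a=shot('top')
ov(b,'s19.png',(210,150,370,340),3.5,tray=False)
ov(a,'t19.png',(190,170,340,290),5,tray=False)
B=lip_pose(store2w(-.012,-.047,.07),ST[2],-.9)
plan(*B,g=5,n=10)
```

```text
[ 0.48022865 -0.02875033  0.09376006] [0.00157015 0.07307764 0.18402651] [ 0.58968547 -0.00600035  0.12620333]
now [ 0.5909 -0.0061  0.1265] [-3.141  0.247  0.184] t 24.75 n 10
{"gripper": [5, 5, 5, 5, 5, 5, 5, 5, 5, 5], "dp": [[-9.0, 0.0, -3.0], [-8.0, 0.0, -4.0], [-8.0, 0.0, -5.0], [-7.0, 0.0, -6.0], [-7.0, 0.0, -6.0], [-6.0, 0.0, -7.0], [-5.0, 0.0, -8.0], [-5.0, 0.0, -8.0], [-4.0, 0.0, -9.0], [-3.0, 0.0, -9.0]], "delta_rot": [[-0.0, 0.097, 0.0], [-0.0, 0.097, 0.0], [-0.0, 0.097, 0.0], [-0.0, 0.097, 0.0], [-0.0, 0.097, 0.0], [-0.0, 0.097, 0.0], [-0.0, 0.097, 0.0], [-0.0, 0.097, 0.0], [-0.0, 0.097, 0.0], [-0.0, 0.097, 0.0]]}
```

View pics/s19.png

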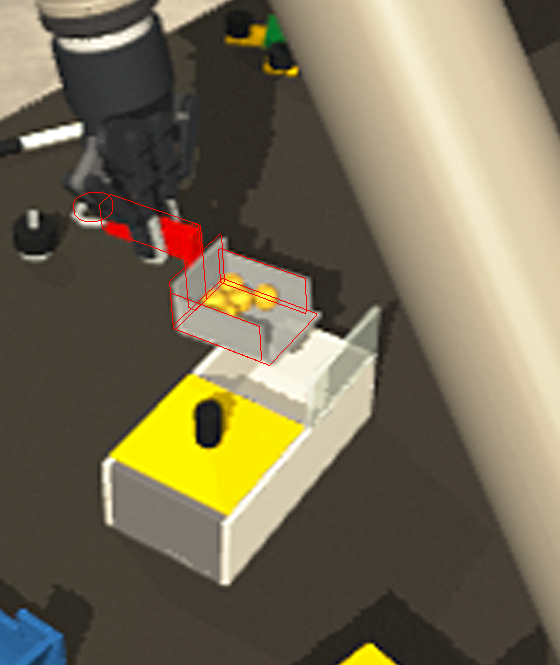

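View pics/t19.png

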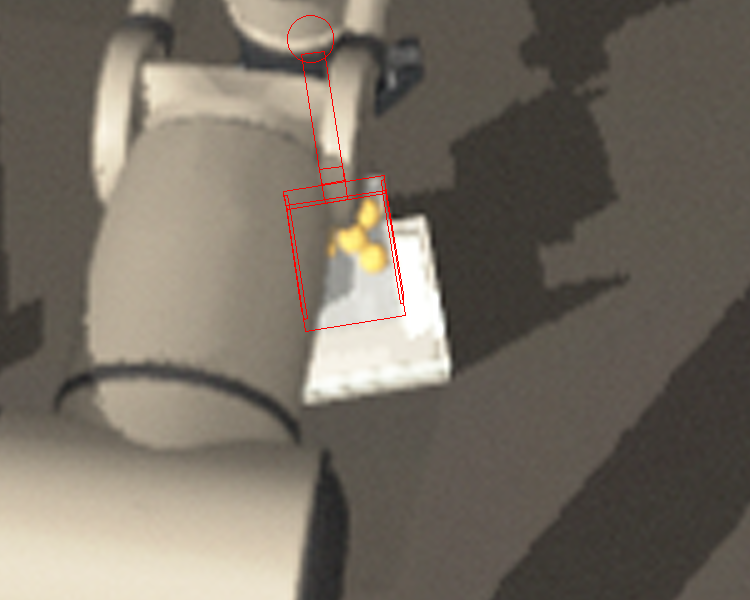

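Request:
move_arm:
  gripper: [5,5,5,5,5,5,5,5,5,5,5,5]
  dp:
    - [-9,2,-3]
    - [-8,2,-4]
    - [-8,0,-5]
    - [-7,0,-6]
    - [-7,0,-6]
    - [-6,0,-7]
    - [-5,0,-8]
    - [-5,0,-8]
    - [-4,0,-9]
    - [-3,0,-9]
    - [0,0,0]
    - [0,0,0]
  delta_rot:
    - [0,0.097,0]
    - [0,0.097,0]
    - [0,0.097,0]
    - [0,0.097,0]
    - [0,0.097,0]
    - [0,0.097,0]
    - [0,0.097,0]
    - [0,0.097,0]
    - [0,0.097,0]
    - [0,0.097,0]
    - [0,0,0]
    - [0,0,0]

```text
t: 26.25
eef_pos: [0.5248, -0.0182, 0.1831]
eef_rot: [-3.129, -0.698, 0.194]
ft_force: [0.1, 0.4, -1.7]
gripper_width: 0.15
```

Run:
```python
from look import *
l,e=lipw();print(l,e,monitor.get_state()['eef_pos'])
b=shot('side');a=shot('top')
ov(b,'s20.png',(210,150,370,340),3.5,tray=False)
ov(a,'t20.png',(190,170,340,290),5,tray=False)
```

```text
[ 0.48685523 -0.02733361  0.07342102] [ 0.01553936 -0.87329538  0.19056208] [ 0.5248157  -0.01820812  0.1830871 ]
```

View pics/s20.png

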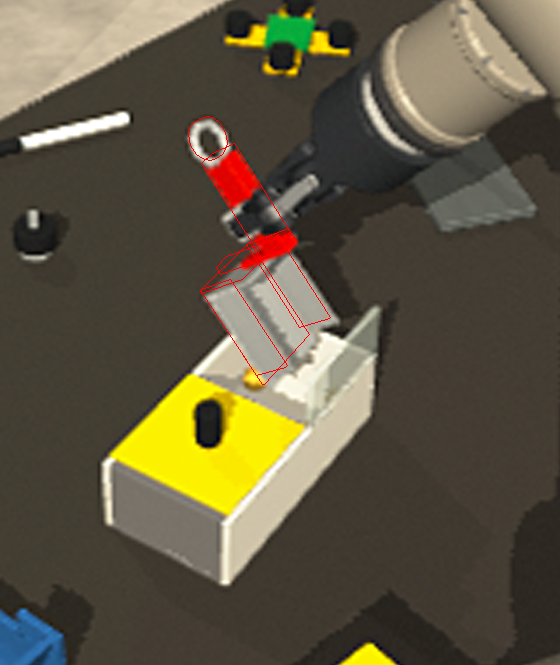

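View pics/t20.png

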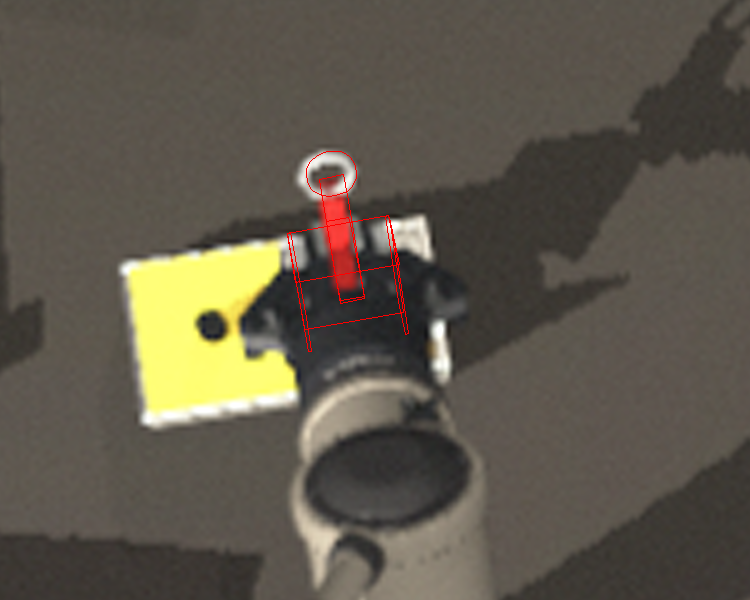

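Request:
move_arm:
  gripper: [5,5,5,5,5,5,5,5,5]
  dp:
    - [16,0,-18]
    - [26,0,-31]
    - [26,0,-31]
    - [10,20,-10]
    - [0,40,0]
    - [0,40,0]
    - [0,40,0]
    - [0,30,0]
    - [0,0,0]
  delta_rot:
    - [0,0,0]
    - [0,0,0]
    - [0,0,0]
    - [0,0,0]
    - [0,0,0]
    - [0,0,0]
    - [0,0,0]
    - [0,0,0]
    - [0,0,0]

```text
t: 27.48
eef_pos: [0.5641, -0.1902, 0.3049]
eef_rot: [-3.134, -0.685, 0.201]
ft_force: [-0.4, 1.1, -1.8]
gripper_width: 0.151
```

Run:
```python
from look import *
st=monitor.get_state();print(st['eef_pos'],st['eef_rot'],st['t'])
b=shot('side','s21f.png');a=shot('top','t21f.png')
ov(b,'s21.png',(110,180,370,380),3,sc=False,tray=False)
ov(a,'t21.png',(140,160,310,270),4.5,sc=False,tray=False)
```

```text
[ 0.56408667 -0.19019508  0.3049342 ] [-3.13383462 -0.68469604  0.20076049] 27.475
```

View pics/s21.png

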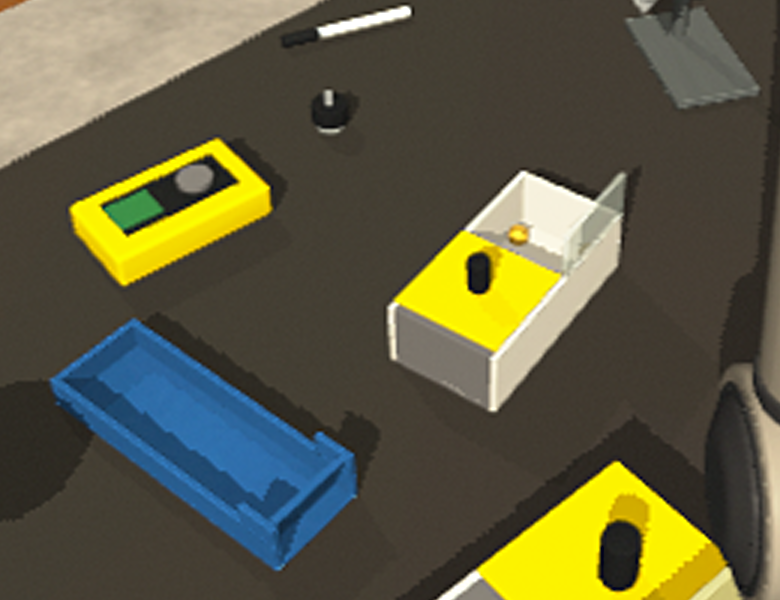

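View pics/t21.png

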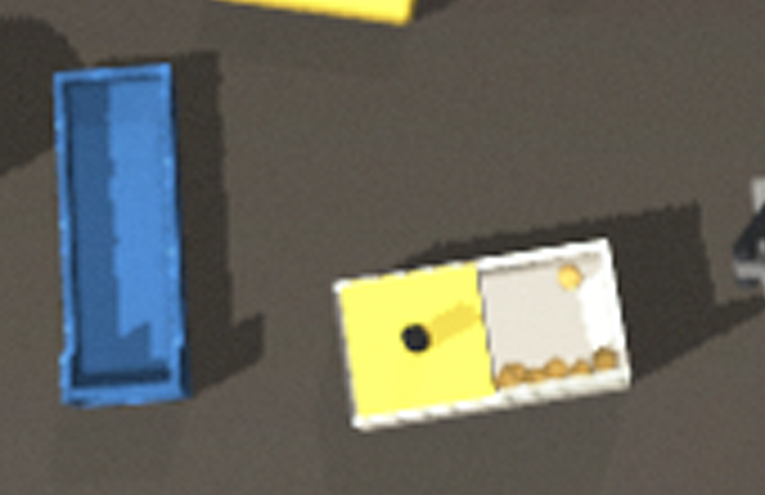

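Run:
```python
from look import *
im=cv2.imread('pics/t21f.png')[210:262,240:285];cv2.imwrite('pics/z.png',cv2.resize(im,None,fx=11,fy=11,interpolation=cv2.INTER_CUBIC))
```

```text
(no output)
```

View pics/z.png

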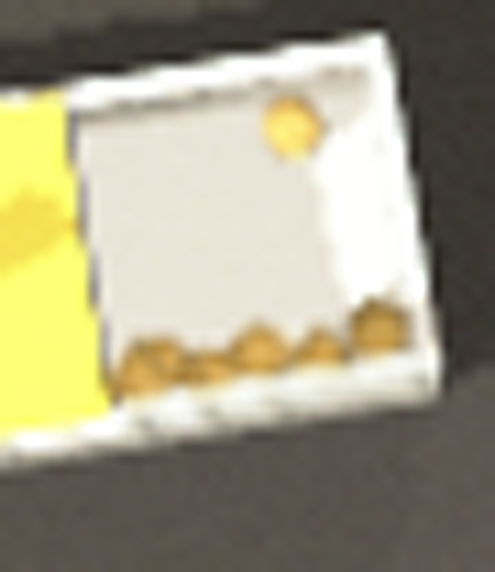

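View pics/t21f.png

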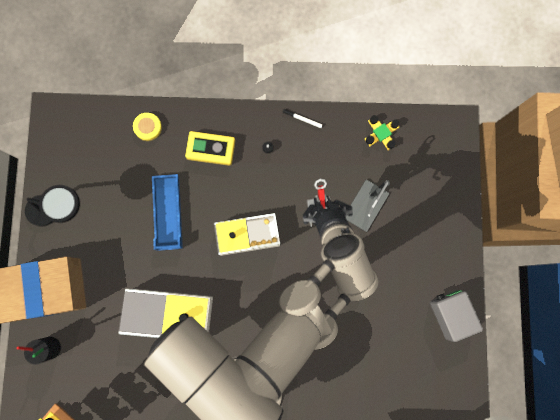

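Run:
```python
from look import *
G=np.load('G.npy',allow_pickle=True).item()
a=shot('top');b=shot('side')
A=dict(a);A['pixels']=cv2.imread('pics/top0.png')[:,:,::-1];B=dict(b);B['pixels']=cv2.imread('pics/side0.png')[:,:,::-1]
v=G['stand']
def w(v,x,y,z): c,s=np.cos(v[2]),np.sin(v[2]);return np.array([v[0]+c*x-s*y,v[1]+s*x+c*y,z])
for p,fn,cr in((A,'hk_t.png',(340,170,400,240)),(B,'hk_s.png',(315,120,370,220))):
    f=10 if fn=='hk_t.png' else 6
    im=cv2.resize(p['pixels'][:,:,::-1],None,fx=f,fy=f,interpolation=cv2.INTER_CUBIC)
    for x,z in((0,.225),(-.085,.225),(-.113,.253)):
        u=(proj(p,w(v,x,0,z))+.5)*f;print(fn,x,u/f);cv2.circle(im,tuple(int(t) for t in u),4,(0,0,255),1)
    for q in ((-.11,-.045),(-.11,.045),(.04,.045),(.04,-.045)):
        u=(proj(p,w(v,q[0],q[1],.01))+.5)*f;cv2.circle(im,tuple(int(t) for t in u),4,(0,255,0),1)
    x0,y0,x1,y1=[c*f for c in cr];cv2.imwrite('pics/'+fn,im[y0:y1,x0:x1])
```

```text
hk_t.png 0 [387.17606315 183.44512388]
hk_t.png -0.085 [372.49251554 208.58402088]
hk_t.png -0.113 [369.56268419 215.57201606]
hk_s.png 0 [342.09123852 129.45531625]
hk_s.png -0.085 [354.1628224  143.78072311]
hk_s.png -0.113 [359.63921357 139.6458197 ]
```

View pics/hk_t.png

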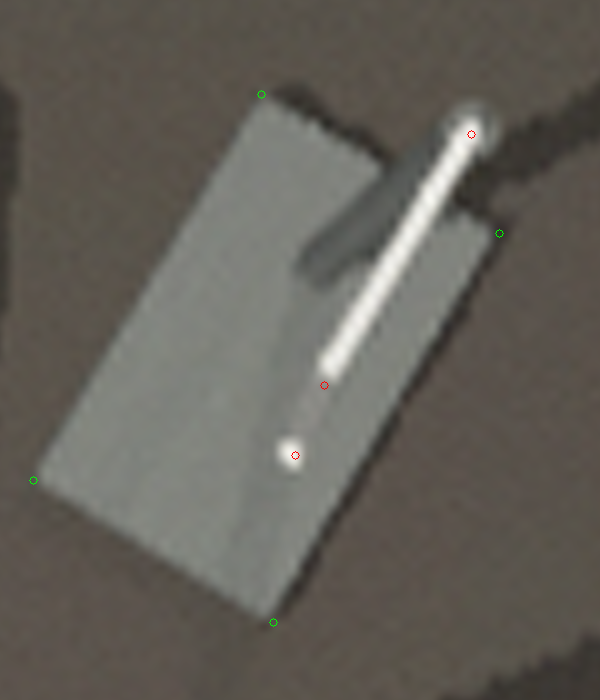

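View pics/hk_s.png

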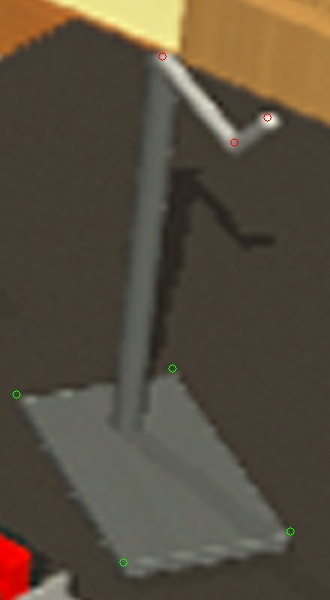

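```bash
cat >> plan.py <<'E'
SK=np.array([.6248,-.3872,-.514])
def stand2w(x,y,z):
    c,s=np.cos(SK[2]),np.sin(SK[2]);return np.array([SK[0]+c*x-s*y,SK[1]+s*x+c*y,z])
def w2stand(p):
    c,s=np.cos(SK[2]),np.sin(SK[2]);d=np.array(p)[:2]-SK[:2];return np.array([c*d[0]+s*d[1],-s*d[0]+c*d[1],p[2]])
def eye_pose(x,z,pitch,y=0):
    R=Rs(SK[2],pitch);return tool_for_scoop(stand2w(x,y,z)-R.apply([.118,0,.055]),R)
def eyew():
    o,R=scoop_from_tool();return w2stand(o+R.apply([.118,0,.055]))*1e3,R.as_euler('xyz')
E
python3 - <<'E'
from look import *
print(eyew())
b=shot('side');a=shot('top')
ov(b,'s22.png',(260,60,400,230),4,tray=False)
ov(a,'t22.png',(290,160,400,260),5.5,tray=False)
A=eye_pose(-.165,.262,-1.25);print(A)
plan(*A,g=5)
E
```

```text
(array([-129.40696966,  160.30193785,  359.44628332]), array([ 0.00983872, -0.86089244,  0.20165388]))
(array([ 0.47810003, -0.30161383,  0.20154126]), array([-3.14159265, -1.075     , -0.514     ]))
now [ 0.5636 -0.1869  0.3056] [-3.134 -0.686  0.204] t 27.775 n 7
{"gripper": [5, 5, 5, 5, 5, 5, 5], "dp": [[-21.0, 14.0, 2.0], [-20.0, 15.0, 2.0], [-19.0, 16.0, 2.0], [-19.0, 17.0, 2.0], [-18.0, 18.0, 3.0], [-16.0, 19.0, 3.0], [-15.0, 20.0, 4.0]], "delta_rot": [[-0.081, 0.053, 0.066], [-0.081, 0.053, 0.066], [-0.081, 0.053, 0.066], [-0.081, 0.053, 0.066], [-0.081, 0.053, 0.066], [-0.081, 0.053, 0.066], [-0.081, 0.053, 0.066]]}
```

View pics/s22.png

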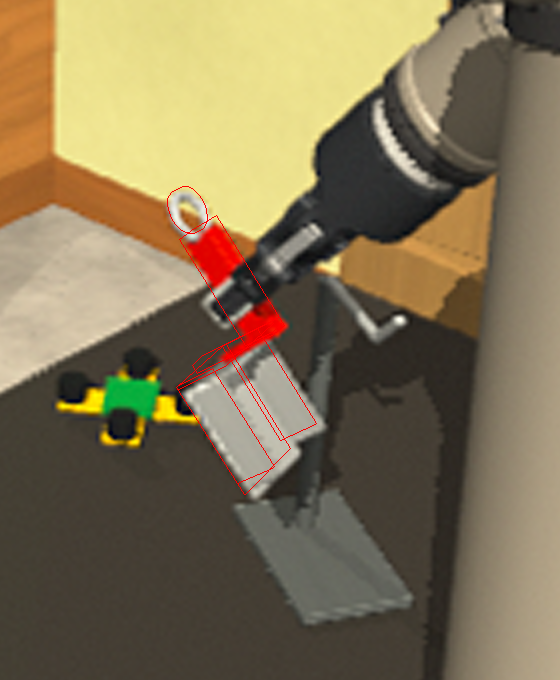

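View pics/t22.png

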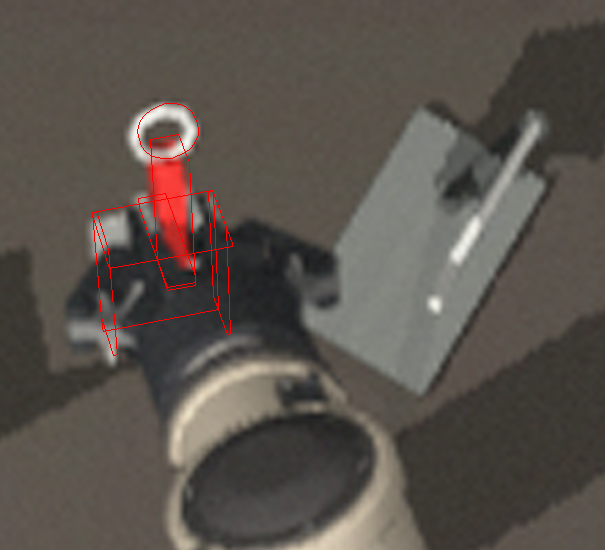

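Run:
```python
from look import *
b=shot('side');a=shot('top')
for n,p in(('a',a),('b',b)):
    for q in tip_of(p,'scoop_eye')[:2]: print(n,q)
X,e=tri(a,(319.2,183.5),b,(306.5,112.5));print(X,e,w2stand(X))
o,R=scoop_from_tool();print(o+R.apply([.118,0,.055]))
st=monitor.get_state();print('eye in tool',Rt(st['eef_rot']).inv().apply(X-st['eef_pos']))
for p,c,fn,f in((a,(300,170,350,220),'za.png',12),(b,(290,95,350,195),'zb.png',7)):
    im=p['pixels'][c[1]:c[3],c[0]:c[2],::-1];cv2.imwrite('pics/'+fn,cv2.resize(im,None,fx=f,fy=f,interpolation=cv2.INTER_CUBIC))
```

```text
a {'location': [322.6, 185.6], 'confidence': 0.56}
b {'location': [307.1, 113.0], 'confidence': 0.81}
[ 0.58992933 -0.18196207  0.35965428] 0.0013311938855444655 [-0.13127301  0.16157341  0.35965428]
[ 0.59101375 -0.18441627  0.35980743]
eye in tool [ 0.0549402  -0.00022476 -0.02473942]
```

View pics/za.png

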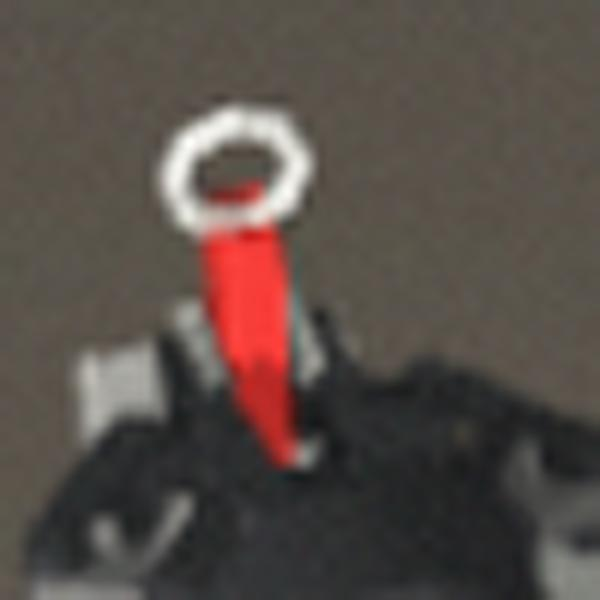

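View pics/zb.png

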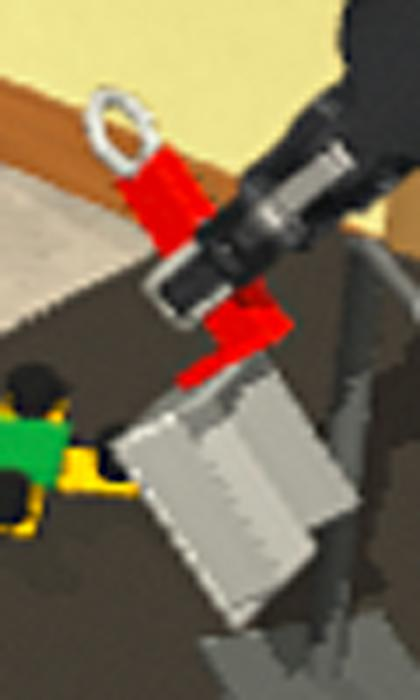

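```bash
cat >> plan.py <<'E'
ET=np.array([.055,0,-.0247])
def eye_pose(x,z,pitch,y=0):
    R=Rs(SK[2],pitch)*Ro.from_euler('y',PH).inv()*RX.inv()
    return stand2w(x,y,z)-R.apply(ET),R.as_euler('xyz')
def eyew():
    st=monitor.get_state();R=Rt(st['eef_rot']);X=np.array(st['eef_pos'])+R.apply(ET);return w2stand(X)*1e3,(R*RX*Ro.from_euler('y',PH)).as_euler('xyz')
E
python3 - <<'E'
from look import *
print(eyew())
A=eye_pose(-.165,.262,-1.25);print(A)
plan(*A,g=5,n=9)
E
```

```text
(array([-131.07088797,  161.45194291,  359.66044336]), array([ 0.00871646, -0.86181576,  0.20216834]))
(array([ 0.47725475, -0.3038927 ,  0.20187196]), array([-3.14159265, -1.075     , -0.514     ]))
now [ 0.5637 -0.1874  0.3057] [-3.134 -0.687  0.204] t 27.975 n 9
{"gripper": [5, 5, 5, 5, 5, 5, 5, 5, 5], "dp": [[-17.0, 11.0, 1.0], [-16.0, 11.0, 1.0], [-16.0, 12.0, 1.0], [-15.0, 13.0, 1.0], [-14.0, 14.0, 2.0], [-14.0, 14.0, 2.0], [-13.0, 15.0, 2.0], [-12.0, 15.0, 3.0], [-12.0, 16.0, 3.0]], "delta_rot": [[-0.063, 0.041, 0.051], [-0.063, 0.041, 0.051], [-0.063, 0.041, 0.051], [-0.063, 0.041, 0.051], [-0.063, 0.041, 0.051], [-0.063, 0.041, 0.051], [-0.063, 0.041, 0.051], [-0.063, 0.041, 0.051], [-0.063, 0.041, 0.051]]}
```

Request:
move_arm:
  gripper: [5,5,5,5,5,5,5,5,5,5]
  dp:
    - [-17,11,1]
    - [-16,11,1]
    - [-16,12,1]
    - [-15,13,1]
    - [-14,14,2]
    - [-14,14,2]
    - [-13,15,2]
    - [-12,15,3]
    - [-12,16,3]
    - [0,0,0]
  delta_rot:
    - [-0.063,0.041,0.051]
    - [-0.063,0.041,0.051]
    - [-0.063,0.041,0.051]
    - [-0.063,0.041,0.051]
    - [-0.063,0.041,0.051]
    - [-0.063,0.041,0.051]
    - [-0.063,0.041,0.051]
    - [-0.063,0.041,0.051]
    - [-0.063,0.041,0.051]
    - [0,0,0]

```text
t: 29.22
eef_pos: [0.4781, -0.3015, 0.2074]
eef_rot: [3.131, -1.07, -0.495]
ft_force: [-0.4, 1.4, -1.0]
gripper_width: 0.152
```

Run:
```python
from look import *
print(eyew(),monitor.get_state()['q'])
b=shot('side');a=shot('top')
ov(b,'s23.png',(300,80,440,230),4,tray=False)
ov(a,'t23.png',(330,160,430,260),6,tray=False)
plan(*eye_pose(-.150,.257,-1.25),g=5)
```

```text
(array([-165.15916819,    2.85162236,  267.47030128]), array([-0.01611004, -1.24480099, -0.48876256])) [-0.88095666  0.26789281  2.35768173  2.54618614  0.6083675  -1.25569579]
now [ 0.4793 -0.3018  0.2094] [ 3.127 -1.073 -0.488] t 29.325 n 1
{"gripper": [5], "dp": [[-4.3, 2.9, 18.5]], "delta_rot": [[-0.008, 0.001, 0.012]]}
```

View pics/s23.png

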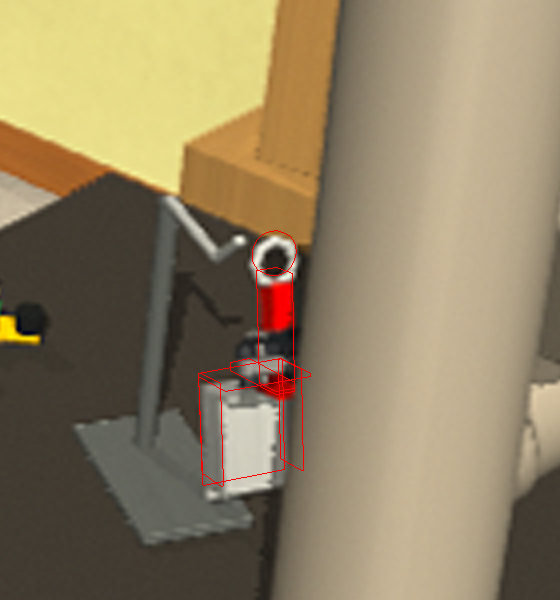

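View pics/t23.png

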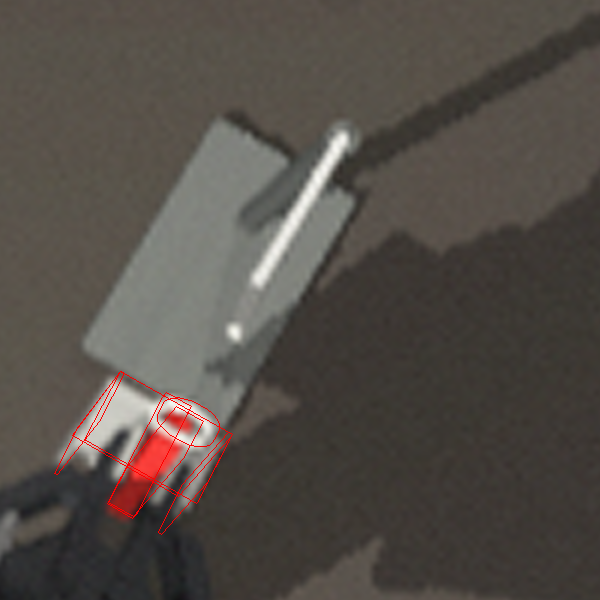

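Run:
```python
from look import *
b=shot('side');a=shot('top')
for p in (a,b): print([ (q['location'],q['confidence']) for q in tip_of(p,'scoop_eye')[:2]])
for u,v in (((360,229.7),(367.75,143.75)),):
    X,e=tri(a,u,b,v);print(w2stand(X)*1e3,e)
X,e=tri(a,(235/6+329.5,331/6+159.5),b,(239/4+299.5,242/4+79.5));print('tip',w2stand(X)*1e3,e)
print(eyew())
for p,c,fn,f in((a,(340,205,390,240),'za.png',14),(b,(345,120,385,165),'zb.png',14)):
    im=p['pixels'][c[1]:c[3],c[0]:c[2],::-1];cv2.imwrite('pics/'+fn,cv2.resize(im,None,fx=f,fy=f,interpolation=cv2.INTER_CUBIC))
```

```text
[([362.6, 228.0], 0.52), ([261.2, 242.9], 0.22)]
[([367.1, 145.9], 0.81), ([281.2, 281.5], 0.72)]
[-164.52293223    2.57134185  268.11783549] 0.0012858918748055285
tip [-112.31157706    0.461238    250.37655918] 0.002163598199395301
(array([-164.08203183,    2.96795437,  270.30422586]), array([-0.0250262 , -1.25041138, -0.47850779]))
```

View pics/za.png

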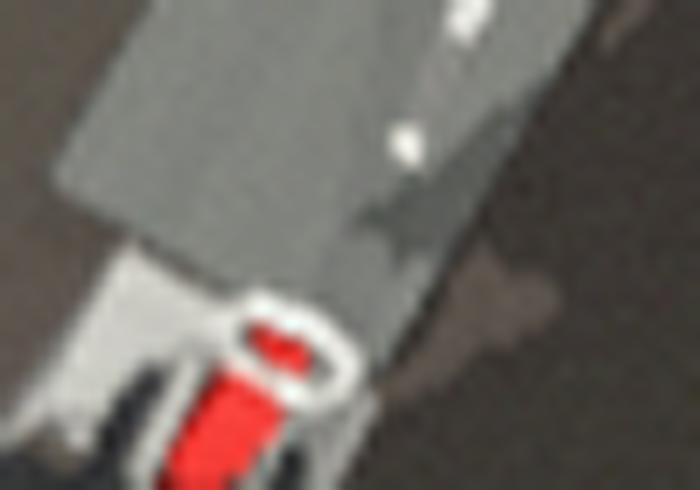

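View pics/zb.png

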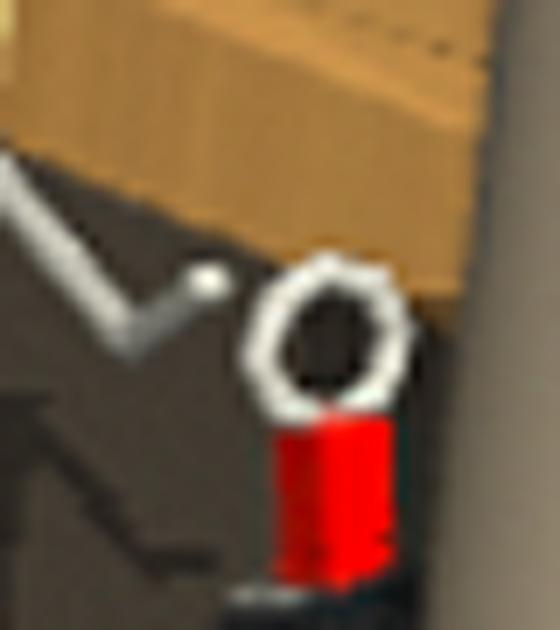

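Run:
```python
from look import *
plan(*eye_pose(-.130,.255,-1.25),g=5,n=4)
```

```text
now [ 0.4793 -0.3022  0.2102] [ 3.125 -1.075 -0.488] t 29.525 n 4
{"gripper": [5, 5, 5, 5], "dp": [[1.0, 1.0, 9.0], [1.0, 1.0, 9.0], [1.0, 1.0, 9.0], [1.0, 1.0, 9.0]], "delta_rot": [[-0.002, -0.0, 0.003], [-0.002, -0.0, 0.003], [-0.002, -0.0, 0.003], [-0.002, -0.0, 0.003]]}
```

Request:
move_arm:
  gripper: [5,5,5,5,5]
  dp:
    - [0.5,1,9]
    - [0.5,1,9]
    - [0.5,1,9]
    - [0.5,0,6]
    - [0,0,0]
  delta_rot:
    - [-0.002,0,0.003]
    - [-0.002,0,0.003]
    - [-0.002,0,0.003]
    - [-0.002,0,0.003]
    - [0,0,0]

```text
t: 30.15
eef_pos: [0.5068, -0.321, 0.1961]
eef_rot: [3.139, -1.077, -0.512]
ft_force: [-0.4, 0.4, -1.5]
gripper_width: 0.147
```

Run:
```python
from look import *
b=shot('side');a=shot('top')
print(eyew(),monitor.get_state()['q'])
for p,c,fn,f in((a,(340,205,390,240),'za.png',14),(b,(345,120,385,165),'zb.png',14)):
    im=p['pixels'][c[1]:c[3],c[0]:c[2],::-1];cv2.imwrite('pics/'+fn,cv2.resize(im,None,fx=f,fy=f,interpolation=cv2.INTER_CUBIC))
plan(*eye_pose(-.112,.253,-1.25),g=5,n=2)
plan(*eye_pose(-.087,.224,-1.25),g=5,n=6,start=eye_pose(-.112,.253,-1.25))
```

```text
(array([-131.45423278,   -0.30337107,  256.42109158]), array([-0.00452035, -1.25196556, -0.51020019])) [-0.84480615  0.34491287  2.28952249  2.62191549  0.61114968 -1.29493622]
now [ 0.5064 -0.3208  0.1963] [ 3.139 -1.077 -0.512] t 30.25 n 2
{"gripper": [5, 5], "dp": [[3.0, -0.0, 9.0], [3.0, -0.0, 9.0]], "delta_rot": [[0.001, -0.001, 0.001], [0.001, -0.001, 0.001]]}
now [ 0.5234 -0.33    0.1929] [ 3.139 -1.077 -0.512] t 30.25 n 6
{"gripper": [5, 5, 5, 5, 5, 5], "dp": [[-2.0, 0.0, 6.0], [-2.0, 0.0, 6.0], [-2.0, 0.0, 6.0], [-2.0, 0.0, 6.0], [-2.0, 0.0, 6.0], [-2.0, 0.0, 6.0]], "delta_rot": [[0.0, 0.0, 0.0], [0.0, 0.0, 0.0], [0.0, 0.0, 0.0], [0.0, 0.0, 0.0], [0.0, 0.0, 0.0], [0.0, 0.0, 0.0]]}
```

View pics/za.png

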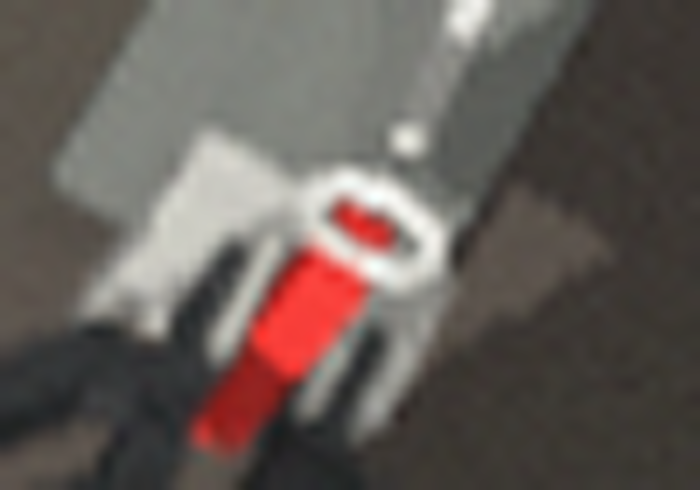

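View pics/zb.png

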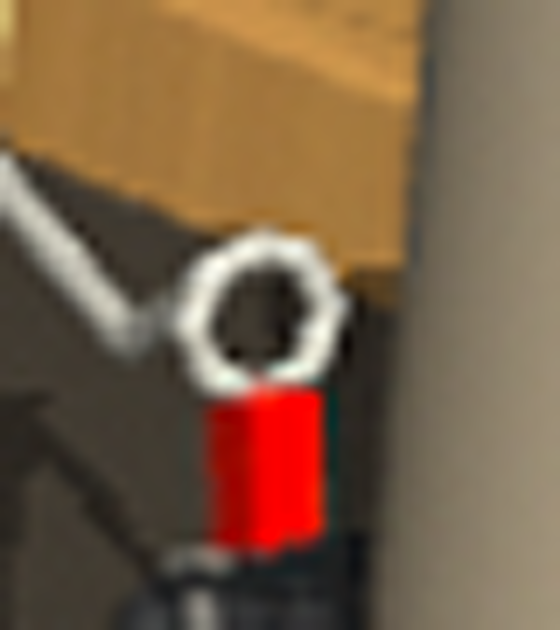

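Run:
```python
from look import *
b=shot('side');a=shot('top')
f=lambda c,x,y:(c[0]+(x+.5)/14-.5,c[1]+(y+.5)/14-.5)
X,e=tri(a,f((340,205),370,230),b,f((345,120),262,315));print('eye',w2stand(X)*1e3,e,eyew()[0])
X,e=tri(a,f((340,205),407,143),b,f((345,120),208,280));print('tip',w2stand(X)*1e3,e)
X,e=tri(a,f((340,205),407,139),b,f((345,120),208,280));print('tip',w2stand(X)*1e3,e)
```

```text
eye [-132.52674962   -1.21534073  255.03037318] 0.0019729224543877113 [-131.59495389   -0.3765839   256.6757393 ]
tip [-113.02156367    0.64213528  252.19420919] 0.002224374367928682
tip [-112.43376685    0.71295661  251.94054803] 0.002909055232281836
```

Request:
move_arm:
  gripper: [5,5,5,5,5]
  dp:
    - [2,-1.5,7]
    - [2.5,0,7]
    - [2.5,0,7]
    - [0,0,3]
    - [0,0,0]
  delta_rot:
    - [0,0,0]
    - [0,0,0]
    - [0,0,0]
    - [0,0,0]
    - [0,0,0]

```text
t: 30.98
eef_pos: [0.5296, -0.3323, 0.1909]
eef_rot: [3.138, -1.077, -0.512]
ft_force: [-0.7, 0.0, -1.5]
gripper_width: 0.152
```

```bash
cat > zz.py <<'E'
from look import *
b=shot('side');a=shot('top')
print(eyew(),monitor.get_state()['ft_force'],monitor.get_state()['q'])
ims=[]
for p,c in((a,(345,195,390,235)),(b,(340,115,385,155))):
    im=p['pixels'][c[1]:c[3],c[0]:c[2],::-1];ims.append(cv2.resize(im,None,fx=8.8,fy=8.8,interpolation=cv2.INTER_CUBIC))
cv2.imwrite('pics/zab.png',np.hstack(ims))
E
python3 zz.py
```

```text
(array([-105.72683836,    1.13694505,  251.23729262]), array([-0.00514338, -1.2521794 , -0.51006674])) [-0.72239426 -0.38445152 -1.32714763] [-0.81582437  0.38757902  2.22988715  2.65440539  0.58946599 -1.30333971]
```

View pics/zab.png

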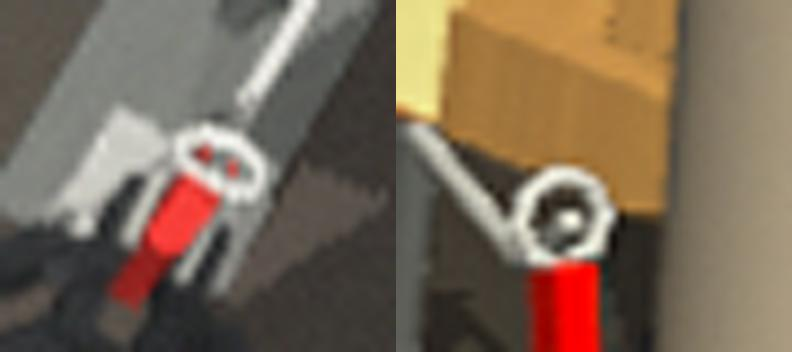

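Request:
move_arm:
  gripper: [5,5,5,5,5]
  dp:
    - [-2.5,0,5]
    - [-2.5,0,5]
    - [-2.5,0,5]
    - [-2.5,0,5]
    - [0,0,0]
  delta_rot:
    - [0,0,0]
    - [0,0,0]
    - [0,0,0]
    - [0,0,0]
    - [0,0,0]

```text
t: 31.7
eef_pos: [0.5415, -0.3392, 0.1716]
eef_rot: [3.138, -1.078, -0.512]
ft_force: [0.5, 0.0, -2.2]
gripper_width: 0.157
```

```bash
python3 zz.py
```

```text
(array([-92.01401261,   0.94042505, 232.17030147]), array([-0.00574275, -1.25312712, -0.50971764])) [-0.2831751   0.78402006 -2.02141281] [-0.80471571  0.45126838  2.20991049  2.70001801  0.62701275 -1.3467484 ]
```

View pics/zab.png

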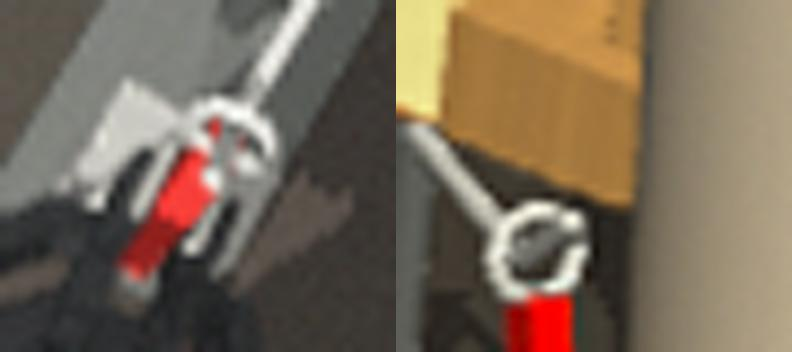

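Request:
move_arm:
  gripper: [5,5,5,5]
  dp:
    - [-3,0,4]
    - [-3,0,3]
    - [-3,0,2]
    - [0,0,0]
  delta_rot:
    - [0,0,0]
    - [0,0,0]
    - [0,0,0]
    - [0,0,0]

```text
t: 32.3
eef_pos: [0.5458, -0.3418, 0.161]
eef_rot: [3.136, -1.083, -0.51]
ft_force: [1.9, -1.0, -0.4]
gripper_width: 0.149
```

```bash
python3 zz.py
```

```text
(array([-87.3479476 ,   0.89085648, 221.22591705]), array([-0.00821402, -1.25773029, -0.50697556])) [ 1.70560172 -0.87262351  0.34678598] [-0.8015673   0.48665293  2.20679369  2.72407765  0.66026965 -1.37340284]
```

View pics/zab.png

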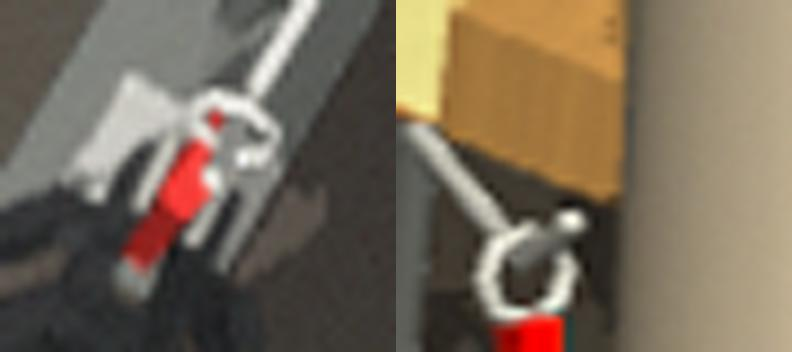

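Request:
move_arm:
  gripper: [5,20,30,45,60,85,85,85]
  dp:
    - [-1,0,0]
    - [0,0,0]
    - [0,0,0]
    - [0,0,0]
    - [0,0,0]
    - [0,0,0]
    - [0,0,0]
    - [0,0,0]
  delta_rot:
    - [0,0,0]
    - [0,0,0]
    - [0,0,0]
    - [0,0,0]
    - [0,0,0]
    - [0,0,0]
    - [0,0,0]
    - [0,0,0]

```text
t: 33.4
eef_pos: [0.5447, -0.3412, 0.16]
eef_rot: [3.137, -1.082, -0.511]
ft_force: [0.4, -0.3, 0.9]
gripper_width: 0.998
```

```bash
python3 zz.py;python3 - <<'E'
from look import *
b=shot('side');ov(b,'s24.png',(300,80,440,230),4,sc=False,tray=False)
E
```

```text
(array([-88.37660301,   0.84189875, 220.15599819]), array([-0.00737044, -1.25687141, -0.50820042])) [ 0.28286625  0.98660398 -0.22927026] [-0.80219487  0.48794471  2.2097874   2.72554931  0.66340346 -1.37550312]
```

View pics/s24.png

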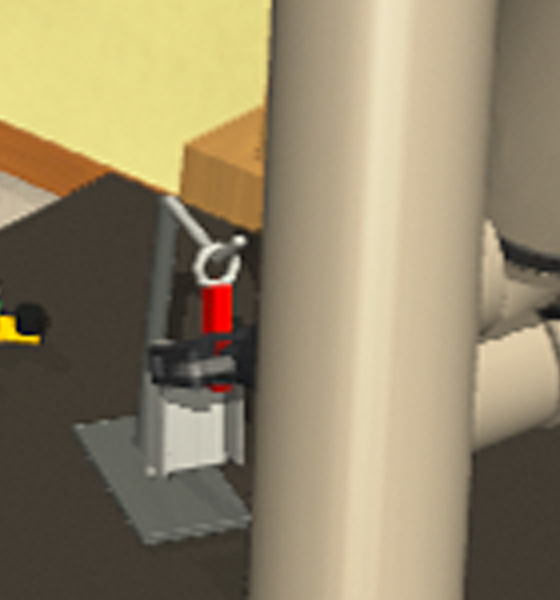

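Request:
move_arm:
  gripper: [85,85,85,85,85,85,85]
  dp:
    - [0,0,-8]
    - [0,0,-15]
    - [0,0,-20]
    - [0,0,-25]
    - [0,0,-25]
    - [0,0,-25]
    - [0,0,0]
  delta_rot:
    - [0,0,0]
    - [0,0,0]
    - [0,0,0]
    - [0,0,0]
    - [0,0,0]
    - [0,0,0]
    - [0,0,0]

```text
t: 34.42
eef_pos: [0.4477, -0.2849, 0.2184]
eef_rot: [3.136, -1.082, -0.51]
ft_force: [1.0, -0.2, -0.6]
gripper_width: 0.995
```

Run:
```python
from look import *
st=monitor.get_state();print(st['eef_pos'],st['eef_rot'],st['q'])
b=shot('side','s25f.png');a=shot('top','t25f.png');ov(b,'s25.png',(300,80,440,230),4,sc=False,tray=False)
plan([.46,-.06,.24],[np.pi,0,ST[2]],g=85,n=12)
```

```text
[ 0.44774257 -0.28492884  0.21836395] [ 3.13599519 -1.08187486 -0.51044645] [-0.92571426  0.19485541  2.43619873  2.50740747  0.63410078 -1.23963516]
now [ 0.4489 -0.2859  0.218 ] [ 3.136 -1.082 -0.511] t 34.525 n 12
{"gripper": [85, 85, 85, 85, 85, 85, 85, 85, 85, 85, 85, 85], "dp": [[-2.0, -17.0, -8.0], [-2.0, -17.0, -8.0], [-2.0, -18.0, -7.0], [-1.0, -18.0, -6.0], [-1.0, -18.0, -6.0], [-1.0, -18.0, -5.0], [0.0, -18.0, -4.0], [1.0, -19.0, -4.0], [1.0, -19.0, -3.0], [2.0, -19.0, -3.0], [3.0, -19.0, -2.0], [4.0, -18.0, -2.0]], "delta_rot": [[0.032, -0.086, -0.052], [0.032, -0.086, -0.052], [0.032, -0.086, -0.052], [0.032, -0.086, -0.052], [0.032, -0.086, -0.052], [0.032, -0.086, -0.052], [0.032, -0.086, -0.052], [0.032, -0.086, -0.052], [0.032, -0.086, -0.052], [0.032, -0.086, -0.052], [0.032, -0.086, -0.052], [0.032, -0.086, -0.052]]}
```

View pics/s25f.png

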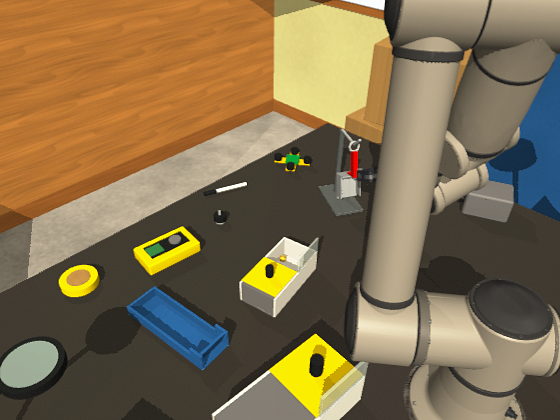

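View pics/t25f.png

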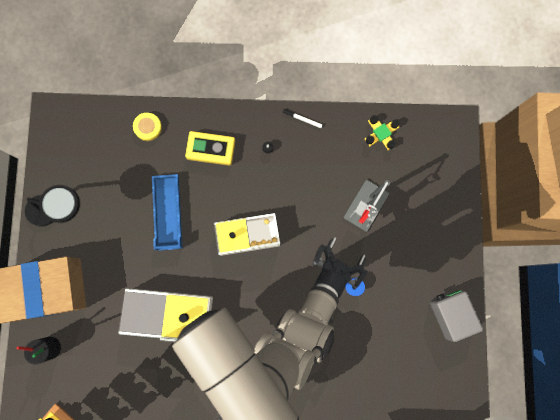

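Request:
move_arm:
  gripper: [85,85,85,85,85,85]
  dp:
    - [-2,-17,-10]
    - [-2,-17,-10]
    - [-2,-18,-9]
    - [-1,-18,-8]
    - [-1,-18,-8]
    - [-1,-18,-7]
  delta_rot:
    - [0.032,-0.086,-0.052]
    - [0.032,-0.086,-0.052]
    - [0.032,-0.086,-0.052]
    - [0.032,-0.086,-0.052]
    - [0.032,-0.086,-0.052]
    - [0.032,-0.086,-0.052]

```text
t: 35.28
eef_pos: [0.4586, -0.1928, 0.2264]
eef_rot: [3.088, -0.729, -0.209]
ft_force: [0.5, 0.7, 0.2]
gripper_width: 0.995
```

Run:
```python
from look import *
st=monitor.get_state();print(st['q'])
plan([.46,-.06,.24],[np.pi,0,ST[2]],g=85)
```

```text
[-0.74220475  0.01667515  2.21307017  0.92260684  0.3747707   0.2756329 ]
now [ 0.4586 -0.1928  0.2264] [ 3.088 -0.729 -0.209] t 35.275 n 7
{"gripper": [85, 85, 85, 85, 85, 85, 85], "dp": [[-1.0, -18.0, -5.0], [-1.0, -19.0, -4.0], [-0.0, -19.0, -4.0], [0.0, -19.0, -3.0], [1.0, -19.0, -3.0], [2.0, -19.0, -2.0], [3.0, -19.0, -2.0]], "delta_rot": [[0.028, -0.101, -0.056], [0.028, -0.101, -0.056], [0.028, -0.101, -0.056], [0.028, -0.101, -0.056], [0.028, -0.101, -0.056], [0.028, -0.101, -0.056], [0.028, -0.101, -0.056]]}
```

Request:
move_arm:
  gripper: [85,85,85,85,85,85,85,85,85,85,85]
  dp:
    - [-1,-18,-5]
    - [-1,-19,-4]
    - [0,-19,-4]
    - [0,-19,-3]
    - [1,-19,-3]
    - [2,-19,-2]
    - [3,-19,-2]
    - [2,-30,0]
    - [2,-40,0]
    - [2,-40,0]
    - [0,0,0]
  delta_rot:
    - [0.028,-0.101,-0.056]
    - [0.028,-0.101,-0.056]
    - [0.028,-0.101,-0.056]
    - [0.028,-0.101,-0.056]
    - [0.028,-0.101,-0.056]
    - [0.028,-0.101,-0.056]
    - [0.028,-0.101,-0.056]
    - [0,0,0]
    - [0,0,0]
    - [0,0,0]
    - [0,0,0]

```text
t: 36.65
eef_pos: [0.4514, 0.0583, 0.2355]
eef_rot: [-3.125, 0.002, 0.193]
ft_force: [-1.0, -0.3, -0.2]
gripper_width: 1.0
```

Run:
```python
from look import *
st=monitor.get_state();print(st['q'])
plan([.477,.061,.17],[np.pi,0,ST[2]],g=85)
b=shot('side','s26.png')
ov(b,'s26c.png',(300,80,420,230),4,sc=False,tray=False)
```

```text
[-0.05119523  0.21211531  1.69386432  0.01671049  1.24191383  1.32089472]
now [0.4514 0.0583 0.2355] [-3.125e+00  2.000e-03  1.930e-01] t 36.65 n 2
{"gripper": [85, 85], "dp": [[13.0, 2.0, 33.0], [13.0, 1.0, 33.0]], "delta_rot": [[-0.008, 0.001, 0.005], [-0.008, 0.001, 0.005]]}
```

View pics/s26c.png

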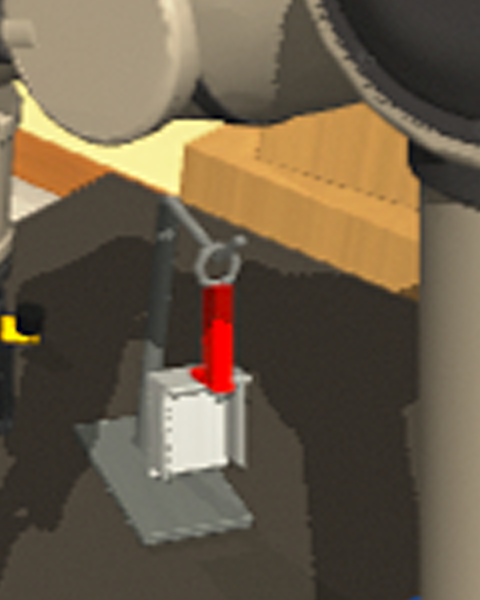

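Scoop hangs on the hook, eye at (217,263) in the crop. Now the knob.

Request:
move_arm:
  gripper: [85,85,85,85,85,85]
  dp:
    - [12,1,33]
    - [12,0,33]
    - [0,0,35]
    - [0,0,30]
    - [0,0,10]
    - [0,0,0]
  delta_rot:
    - [-0.008,0.001,0.005]
    - [-0.008,0,0.005]
    - [0,0,0]
    - [0,0,0]
    - [0,0,0]
    - [0,0,0]

```text
t: 37.45
eef_pos: [0.4794, 0.0569, 0.0894]
eef_rot: [3.142, 0.002, 0.179]
ft_force: [-0.3, -0.7, -0.4]
gripper_width: 0.996
```

Run:
```python
from look import *
plan([.479,.061,.0755],[np.pi,0,ST[2]],g=85,n=1)
b=shot('side')
ov(b,'s27c.png',(200,200,360,340),4,sc=False,tray=False)
```

```text
now [0.4794 0.0569 0.0894] [3.142e+00 2.000e-03 1.790e-01] t 37.45 n 1
{"gripper": [85], "dp": [[0.4, -4.1, 13.9]], "delta_rot": [[0.0, 0.002, -0.005]]}
```

View pics/s27c.png

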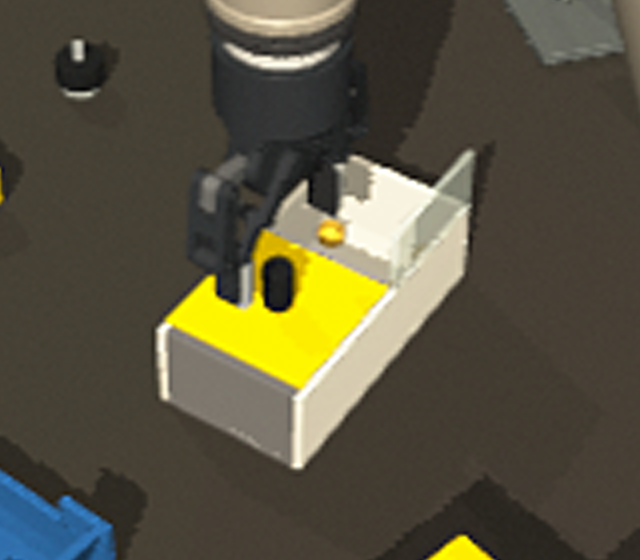

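Request:
move_arm:
  gripper: [85,85,40,15,10,10,10]
  dp:
    - [-4,-4,11]
    - [0,0,2]
    - [0,0,0]
    - [0,0,0]
    - [0,0,0]
    - [0,0,0]
    - [0,0,0]
  delta_rot:
    - [0,0,-0.005]
    - [0,0,0]
    - [0,0,0]
    - [0,0,0]
    - [0,0,0]
    - [0,0,0]
    - [0,0,0]

```text
t: 38.38
eef_pos: [0.4766, 0.0601, 0.0792]
eef_rot: [3.14, -0.005, 0.185]
ft_force: [-0.6, -0.4, -1.2]
gripper_width: 0.209
```

Request:
move_arm:
  gripper: [10,10,10,10,10,10,10,10,10]
  dp:
    - [0,8,0]
    - [0,12,0]
    - [0,12,0]
    - [0,12,0]
    - [0,12,0]
    - [0,12,0]
    - [0,10,0]
    - [0,8,0]
    - [0,6,0]
  delta_rot:
    - [0,0,0]
    - [0,0,0]
    - [0,0,0]
    - [0,0,0]
    - [0,0,0]
    - [0,0,0]
    - [0,0,0]
    - [0,0,0]
    - [0,0,0]

```text
t: 39.5
eef_pos: [0.4934, -0.0313, 0.0791]
eef_rot: [-3.132, -0.004, 0.181]
ft_force: [-0.7, 47.5, 11.2]
gripper_width: 0.202
```

Request:
move_arm:
  gripper: [10,40,85,85,85,85,85,85]
  dp:
    - [0,-0.5,0]
    - [0,0,0]
    - [0,0,0]
    - [0,0,0]
    - [0,0,-30]
    - [0,0,-40]
    - [0,0,-40]
    - [0,0,0]
  delta_rot:
    - [0,0,0]
    - [0,0,0]
    - [0,0,0]
    - [0,0,0]
    - [0,0,0]
    - [0,0,0]
    - [0,0,0]
    - [0,0,0]

```text
t: 40.5
eef_pos: [0.493, -0.0335, 0.1918]
eef_rot: [-3.133, -0.003, 0.18]
ft_force: [0.2, -0.1, -0.8]
gripper_width: 0.994
```

Request:
move_arm:
  gripper: [85,85,85,85,85,85,85]
  dp:
    - [-10,0,-40]
    - [-20,0,-30]
    - [-20,0,0]
    - [-20,0,0]
    - [-20,0,0]
    - [-10,0,0]
    - [0,0,0]
  delta_rot:
    - [0,0,0]
    - [0,0,0]
    - [0,0,0]
    - [0,0,0]
    - [0,0,0]
    - [0,0,0]
    - [0,0,0]

```text
t: 41.38
eef_pos: [0.3896, -0.0533, 0.2583]
eef_rot: [-3.13, 0.006, 0.179]
ft_force: [0.3, -0.4, -0.1]
gripper_width: 0.992
```

Run:
```python
from look import *
b=shot('side','s28f.png');a=shot('top','t28f.png')
print(monitor.get_state()['t'])
G=np.load('G.npy',allow_pickle=True).item()
overlay(b,{'store':G['store']},'s28.png',(110,120,370,370),2.4)
for p in(a,b): print([(np.round(q['box']),round(q['confidence'],2)) for q in recognise(p,'spacer0')])
```

```text
41.475
[(array([216., 216., 281., 254.]), 0.58)]
[(array([334., 193., 361., 217.]), 0.73), (array([264., 239., 308., 271.]), 0.72)]
```

View pics/s28.png

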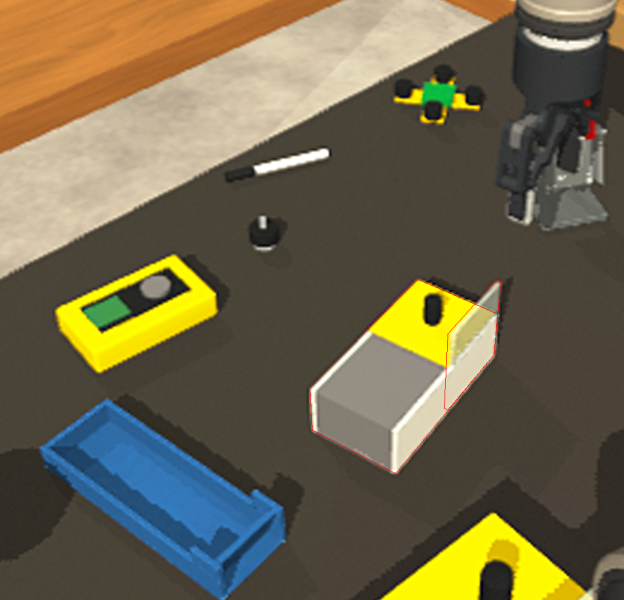

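View pics/t28f.png

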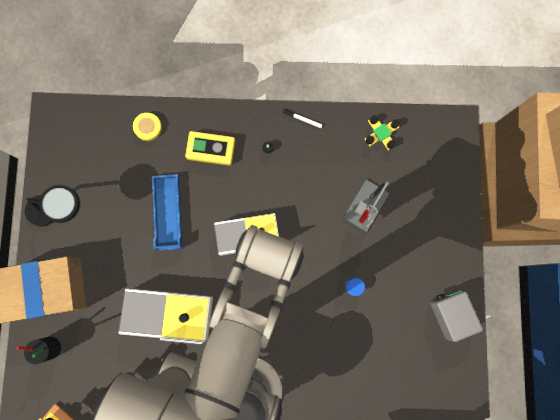

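Request:
move_arm:
  gripper: [85,85,85,85,85,85,85,85]
  dp:
    - [0,-30,-10]
    - [0,-40,-10]
    - [0,-40,0]
    - [0,-40,0]
    - [0,-40,0]
    - [0,-40,0]
    - [0,-30,0]
    - [0,0,0]
  delta_rot:
    - [0,0,0]
    - [0,0,0]
    - [0,0,0]
    - [0,0,0]
    - [0,0,0]
    - [0,0,0]
    - [0,0,0]
    - [0,0,0]

```text
t: 42.58
eef_pos: [0.3466, 0.2118, 0.2815]
eef_rot: [-3.13, 0.004, 0.18]
ft_force: [-0.5, 0.5, -0.1]
gripper_width: 0.997
```

Run:
```python
from look import *
b=shot('side','s29f.png');a=shot('top','t29f.png')
print(monitor.get_state()['eef_pos'])
ov(a,'t29.png',(205,170,400,260),4,sc=False,tray=False)
im=b['pixels'][110:330,230:390,::-1];cv2.imwrite('pics/s29.png',cv2.resize(im,None,fx=2.7,fy=2.7,interpolation=cv2.INTER_CUBIC))
```

```text
[0.34687782 0.21022036 0.28146014]
```

View pics/t29.png

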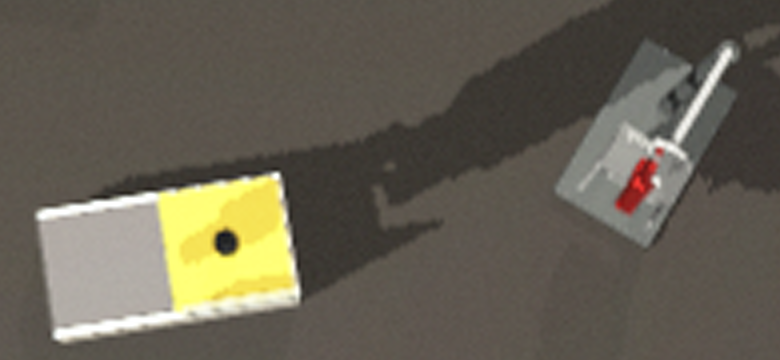

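View pics/s29.png

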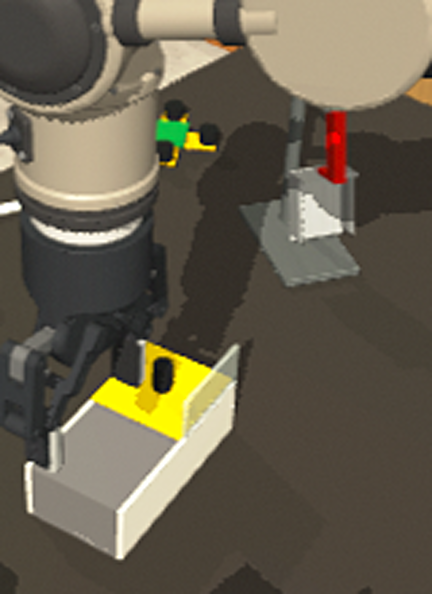

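Cover is fully shut (yellow edge at the bin's end wall) and the scoop hangs still. Handing in.

```bash
python3 -c "
from workcell import close_job
print(close_job())"
```

```text
the job is handed in; nothing more can be done
None
```

The job is done and handed in at about 43 s. I slid the cover open to its stop. One scoop pass took all 7 spacers I could count out of the tray, and I tipped them into the bin. Then I hung the scoop on the hook and slid the cover back 93 mm to its closed stop.

**What the last checks showed:**
- **Tray:** empty in both views before the cover was shut.
- **Cover:** in the last pictures the yellow plate reaches the bin's end wall.
- **Scoop:** its eye is in the crook of the hook and it hangs still.
- **Bystanders:** spool, motor and meter look unmoved. The robot is clear of everything.

**Less certain or off:**
- **Spacer count in the bin:** I saw one spacer lying clear and the rest in a row along the guard, where they partly hide each other. Seven is therefore my reading, not a clean count. I counted seven in the tray at the start and seven in the pan before tipping, and saw no spills.
- **Last detection:** the spacer network still reported boxes after the cover was shut. They lay over the closed box and the hung scoop, so I took them as false.
- **Slip in the grip:** the scoop turned about 10° in the fingers while scooping. I measured that and corrected for it before tipping and hanging.
- **Stop force:** closing the cover ended with 47 N at the wrist, taken through the fingers.

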